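# Load keyed culture cartridges into a guarded shaker and start it

## Robot

A 6-joint arm with a two-finger parallel gripper is mounted at the origin on the work surface. World frame = base frame: x ahead of the robot, y to its left, z up, the work surface at z = 0. Lengths are in m, angles in rad, forces in N, time in s.
With the tool pointing down it reaches from about 0.25 to 0.775 m from the base axis. Payload 4 kg.
Tool frame: the origin (TCP) lies midway between the tips of the shut fingers; the grasp point (between the pads) lies robot.tcp_to_grasp behind it (robot.tcp_to_grasp is the distance from the TCP to the grasp point, in m); y points along the fingers, x is the direction in which the jaws open and shut, and the axes are right-handed (so a half turn about y gives the same grasp; the last joint's range is limited). The gripper opens to 94 mm and grips with 3 to 60 N. Pads are 16 mm wide; open, the fingers measure 119 mm over their backs; the gripper's body (75 mm by 177 mm) begins 78 mm behind the grasp point.
Start: joints at [1.155, 0.087, 1.371, -0, 1.684, -0.103], TCP at [0.169, 0.523, 0.206] pointing down, gripper open.
Joint ranges: [-3.1, 3.1], [-0.76, 2.03], [0.27, 2.55], [-1.08, 4.22], [0.17, 2.65], [-2.57, 2.57]. Speed limits (rad/s): [2.79, 2.79, 3.14, 3.14, 3.14, 3.14].

## Interface

Orientations are given as [roll, pitch, yaw] about the fixed x, y, z axes, in that order (R = Rz(yaw) Ry(pitch) Rx(roll)).
In Python, from bench import robot gives the robot as it stands.
- The arm moves only by the tool arm_command, never from a script. Its argument "series" is text: rows parted by semicolons, each of 7 numbers parted by spaces: the turn, a rotation vector about the tool's x, y, z in rad, then the shift along the tool's x, y, z in m, then the finger opening in m, from 0 to 0.094. A call has 1 to 12 rows; each row shifts and turns the pose as measured when the row begins, along the tool's axes as they then stand; what a row does not reach is not made up. A row lasts 1/10 s, in which the tool goes at most 50 mm and 8.59 degrees, less where a joint would pass 70% of its speed; a pose out of reach is approached as far as the arm can. A call with a gripper value outside its range is refused whole. The fingers move at their own pace and stop on an object; the grip force is fixed at half the most. Time passes only in rows, so rows that do not move let the fingers close. It gives the time, the measured TCP pose, the force and the opening at its end, in the units of the state.
- robot.get_obs(): the state, without advancing time (a new reading comes with each control period).
- robot.snapshot(name): name is "scene" or "side" or "wrist"; returns the picture (384x512x3 uint8, blue, green, red); there is no depth.
- robot.camera_params(name): a dict with "fx", "fy", "cx", "cy" (pixels), "extrinsics" (4x4, takes a point from camera to world coordinates). Camera axes: x right, y up, looking along -z (the intrinsics and any distortion apply to the point x, -y, -z); pixel columns grow to the right and rows downward; lengths in m; the calibration is good to about 2 mm. A picture is of the moment at which its call begins: read the wrist's pose just before it. camera_params takes no time and is no camera call; for the wrist camera it gives the pose at the moment of the call.
- robot.close_job(): hands the job in, once; it reports no verdict.
Trained networks look in the newest picture that a camera, given by its name, has taken for a name from the list of things; names that differ only in an ending like _2 or _b are one class to them, and where a whole thing is asked for, a point or a joint stands for the part that bears it (a point fixed in the world has none). Each returns a list of dicts, best first, with "score" (0 to 1); they miss things now and then, are a little off and sometimes report something else, mostly with a low value. They report only what shows in the picture. A call takes as long as a camera call. They do not tell look-alikes from the thing itself.
- robot.spot_in(camera, target): "centre" ([x, y, z] in m, in the coordinates of the camera as it stood for that picture, good to about 4 mm: the middle of the surface that is visible of it).
The state is a dict: "time": time; "joint_positions": joint angles; "qvel": joint speeds; "joint_torque": joint torques, N m; "tool_pos": TCP position; "ee_rot": TCP orientation; "wrist_force": force on the tool from outside, world axes, zero at the start; "wrist_torque": the same for the moment, N m; "width": finger opening in m.
Only numpy, scipy, OpenCV 4.12 (cv2) and the standard library are available. Lean on these libraries where they do the work, as an engineer would, in place of code of your own. Each camera call takes 0.05 s, during which the arm holds its last target.

## Task

Fold the shaker's front guard door all the way down, move the finished black cartridge from its nest to stand upright in the steel out tray, and put every white-topped cartridge from the bench into a nest of its own, turned so that the notch in its foot drops over that nest's key and it stands upright and fully down on the deck. Then swing the door fully shut and, once it is shut, press the green start button right down. Leave all the other labware where it stands, and finish with the door shut and every cartridge still in its place.

Things in the scene. Friction and masses are not known exactly. Their poses are not given: they have to be found in the camera images.
- cartridge_a: Culture cartridge, loose, 74 high, 100-200 g; some may be absent. Blue foot disc radius 28, 8 thick, with one notch in its rim; amber body (radius 21.5), white shoulder (radius 22.5) up to 46; on top an upright white grip bar 44 long (local x) x 14 wide (local y), from 46 to 74: pinch its 14 width, fingertips above the shoulder. Origin: centre of the foot's underside, z up.
- cartridge_b: Same as cartridge_a, any cartridge fits any nest. The notch in the foot is at local -x, 13 wide, running from the rim (radius 28) in to radius 19.5; a red stripe on the amber body and the red end of the grip bar mark that side.
- cartridge_c: Same as cartridge_a. A cartridge enters a nest if its notch is turned to within about 0.08 rad of the key; otherwise its foot stops on the key, 8 above the deck, already inside the ring: lift a little, turn a little, lower lightly again until it drops to the deck.
- machine: White bench shaker, fixed; origin on the bench below the middle nest, z up, local -x its front, where the door is hinged. Deck 30 above the bench, local x -95 to 75, y +-180; grey cheeks to height 75 at y +-174; rear housing 120 high, x 75 to 195, start button on top. No roof: nests are open from above with the door down.
- nest0_seat (a point): Centre of a nest on the deck (30 above the bench, machine local y -90, x 0), axes as the machine's. A nest is a white ring, inner radius 30, outer 37, 12 high, with one red key inside, 9 wide, 8 high, reaching in to radius 22.5. A seated cartridge has its origin at this point, its notch over the key.
- nest1_seat (a point): The same for the middle nest (machine local y 0). The key is on the machine's front side of each ring, but each nest's key is turned about the vertical by its own angle, anywhere within +-0.6 rad of the machine's -x. The angle is not reported: see it from above or find it by probing with the cartridge.
- nest2_seat (a point): The same for the third nest (machine local y +90). Its key angle differs too.
- spent_cartridge: Finished cartridge, same shape and sizes as cartridge_a but black with a dark green body; it starts seated in one of the three nests (its notch, local -x, over that nest's key). Lift it straight up.
- out_tray_in (a point): Centre of the inner floor of the steel out tray, fixed on the bench: 120 x 120 outside, 112 x 112 inside, rim 16 above the bench, floor 4 above the bench (this point is on the floor). Axes as the tray's sides, z up.
- door (a joint): guard door angle, rad. 0 = closed, leaning 0.61 rad back from upright over the nests; grows as the free edge swings up and over toward the machine's front and down; 2.18 = fully open, lying level. A stiff hinge: it stays where left, about 4 N at the grip moves it. It may start slightly ajar.
- door_grip (a point): centre of the door's grip, a round blue disc (diameter 28, 14 thick, its axis along the machine's y) standing on a stem of the same thickness in the middle of the door's free edge, 30 beyond that edge, 190 from the hinge axis. Pinch it across its 14 thickness, from above; it can turn between the fingers.
- door_hinge (a point): middle of the door's hinge axis, 45 above the bench, 85 in front of the nests' line; the axis is the machine's y. The door is a clear panel 330 wide, 160 from hinge to free edge, blue frame. Axes as the machine's.
- start (a joint): start button travel, m; 0 = up, 0.006 = fully down (5 N); springs back.
- start_top (a point): centre of the green start button's top, diameter 28, on the machine's rear housing; press straight down.
- dishes_near: bystander: short stack of three small lidded culture dishes, diameter 63, height 44; origin at the centre of its underside.
- vial: bystander: small amber vial with a blue cap, diameter 30, height 60; origin at the centre of its underside.
- media_bottle2: bystander: amber media bottle with blue cap, diameter 64, height 130; origin at the centre of its underside.
- beaker: bystander: open glass beaker, diameter 70, height 90; origin at the centre of its underside.
- small_jar: bystander: small white jar with a grey cap, diameter 40, height 50; origin at the centre of its underside.
Mind the look-alikes: they are no part of the job. Leave any yellow look-alike of the cartridge_a alone.

How it is judged:
On the way, in this order (a step that is already met when the one before it is completed fails the run):
1. the guard door is folded down (at least 1.9 rad) (value of joint door above 1.9 rad), for 0.2 s.
2. the black cartridge stands in the out tray and every white-topped cartridge present is seated in a nest, with the door still down (at least 1.7 rad) (((horizontal distance between cartridge_a and nest0_seat below 0.006 m and z of cartridge_a in the frame of nest0_seat below 0.003 m) or (horizontal distance between cartridge_a and nest1_seat below 0.006 m and z of cartridge_a in the frame of nest1_seat below 0.003 m) or (horizontal distance between cartridge_a and nest2_seat below 0.006 m and z of cartridge_a in the frame of nest2_seat below 0.003 m)) and angle between each of cartridge_a, cartridge_b, cartridge_c, spent_cartridge's own z axis and vertical below 0.06 rad and linear speed of each of cartridge_a, cartridge_b, cartridge_c, spent_cartridge below 0.03 m/s and ((horizontal distance between cartridge_b and nest0_seat below 0.006 m and z of cartridge_b in the frame of nest0_seat below 0.003 m) or (horizontal distance between cartridge_b and nest1_seat below 0.006 m and z of cartridge_b in the frame of nest1_seat below 0.003 m) or (horizontal distance between cartridge_b and nest2_seat below 0.006 m and z of cartridge_b in the frame of nest2_seat below 0.003 m)) and ((horizontal distance between cartridge_c and nest0_seat below 0.006 m and z of cartridge_c in the frame of nest0_seat below 0.003 m) or (horizontal distance between cartridge_c and nest1_seat below 0.006 m and z of cartridge_c in the frame of nest1_seat below 0.003 m) or (horizontal distance between cartridge_c and nest2_seat below 0.006 m and z of cartridge_c in the frame of nest2_seat below 0.003 m)) and horizontal distance between spent_cartridge and out_tray_in below 0.04 m and z of spent_cartridge in the frame of out_tray_in below 0.004 m and value of joint door above 1.7 rad), for 0.2 s.
3. the guard door is shut (below 0.06 rad) (value of joint door below 0.06 rad), for 0.2 s.
4. the start button is pressed down (over 4 mm) with the door shut (value of joint start above 0.004 m and value of joint door below 0.06 rad), for 0.05 s.
At the end, for the whole second after the job is handed in: Every cartridge is at rest and within 0.06 rad of upright: the black one on the out tray floor (within 40 mm of its centre and 4 mm of its floor), each other one in a nest, within 6 mm of its centre and 3 mm of the deck. The door is within 0.06 rad of shut, the button up (((horizontal distance between cartridge_a and nest0_seat below 0.006 m and z of cartridge_a in the frame of nest0_seat below 0.003 m) or (horizontal distance between cartridge_a and nest1_seat below 0.006 m and z of cartridge_a in the frame of nest1_seat below 0.003 m) or (horizontal distance between cartridge_a and nest2_seat below 0.006 m and z of cartridge_a in the frame of nest2_seat below 0.003 m)) and angle between each of cartridge_a, cartridge_b, cartridge_c, spent_cartridge's own z axis and vertical below 0.06 rad and linear speed of each of cartridge_a, cartridge_b, cartridge_c, spent_cartridge below 0.03 m/s and ((horizontal distance between cartridge_b and nest0_seat below 0.006 m and z of cartridge_b in the frame of nest0_seat below 0.003 m) or (horizontal distance between cartridge_b and nest1_seat below 0.006 m and z of cartridge_b in the frame of nest1_seat below 0.003 m) or (horizontal distance between cartridge_b and nest2_seat below 0.006 m and z of cartridge_b in the frame of nest2_seat below 0.003 m)) and ((horizontal distance between cartridge_c and nest0_seat below 0.006 m and z of cartridge_c in the frame of nest0_seat below 0.003 m) or (horizontal distance between cartridge_c and nest1_seat below 0.006 m and z of cartridge_c in the frame of nest1_seat below 0.003 m) or (horizontal distance between cartridge_c and nest2_seat below 0.006 m and z of cartridge_c in the frame of nest2_seat below 0.003 m)) and horizontal distance between spent_cartridge and out_tray_in below 0.04 m and z of spent_cartridge in the frame of out_tray_in below 0.004 m and value of joint door below 0.06 rad and value of joint start below 0.002 m); the robot touches nothing.
It fails at once if any of the other labware is moved more than 60 mm or tipped over (distance of any of dishes_near, vial, media_bottle2, beaker, small_jar from where it was at the start of the episode above 0.06 m or angle between any of dishes_near, vial, media_bottle2, beaker, small_jar's own z axis and vertical above 0.5 rad).
It fails at once if the start button is pressed while the door is not shut (value of joint start above 0.004 m and value of joint door above 0.1 rad).
Of cartridge_a, cartridge_b, cartridge_c only 2 to 3 are there at a start; the rules pass over those that are not, and their reading is None.
At some moment in a run one of cartridge_a, cartridge_b, cartridge_c may be knocked a few centimetres aside while the robot is not near it.
It also fails if it takes over 210 s, if anything falls off the work surface, if the arm or the gripper's body presses on something with over 40 N, if the wrist force passes 120 N, or if a joint passes its speed limit or range.

## Working session

There is one attempt and no reset: what is moved stays moved. The work goes in short steps, Python scripts to look and compute and a tool call to move; the robot and the scene stay as the last step left them, time stands still between calls to the robot, and variables do not carry over. Pictures are saved under pics/ and viewed, and the job is handed in when it is done.

Besides the shell and the picture viewer there is one more tool, called after "Request:" in YAML: its name, and indented under it one key for each argument. arm_command: Moves the arm, as the interface text tells. Its arguments: {"type":"object","properties":{"series":{"type":"string"}},"required":["series"]}

```bash
ls; mkdir -p pics; python3 - <<'E'
from bench import robot
import cv2
print(robot.get_obs(), robot.tcp_to_grasp)
for n in ["scene","side","wrist"]:
    p=robot.camera_params(n); print(n,{k:(v if not hasattr(v,'tolist') else v.tolist()) for k,v in p.items()})
    cv2.imwrite(f"pics/{n}0.png",robot.snapshot(n))
E
```

```text
pics
{'time': 0.0, 'joint_positions': array([ 1.15488790e+00,  8.79355493e-02,  1.37222354e+00, -2.44909555e-05,
        1.68357892e+00, -1.03124865e-01]), 'qvel': array([-8.43066920e-04,  4.97113582e-04, -5.00422592e-04, -1.23017648e-05,
        5.81631559e-04,  7.35347216e-04]), 'joint_torque': array([ 4.80682775e-04, -3.40182602e+01, -3.02426040e+01,  7.17076147e-02,
        3.30380606e-02, -2.00905392e-04]), 'tool_pos': array([0.16904771, 0.52281382, 0.20433038]), 'ee_rot': array([-1.57059969,  0.00213646,  1.25801024]), 'wrist_force': array([ 0.33090396,  0.32374453, -1.21632161]), 'wrist_torque': array([-0.04248586, -0.00452698, -0.02829083]), 'width': 0.0942368912260901} 0.0188
scene {'fx': 399.592640707391, 'fy': 399.592640707391, 'cx': 255.35982560376684, 'cy': 189.074385690743, 'extrinsics': [[-0.39725639023969955, -0.7191594510848055, 0.5700851202488317, 1.2667771332118989], [0.9175453418336675, -0.2995705316083555, 0.26147283275940075, 0.3078639054843945], [-0.01725995634588404, 0.6269507002207498, 0.7788677123874438, 1.1418012808700488], [0.0, 0.0, 0.0, 1.0]]}
side {'fx': 359.2883402567612, 'fy': 359.2883402567612, 'cx': 257.45993382936484, 'cy': 190.27734197057924, 'extrinsics': [[0.9990400628584576, 0.027173404866613373, -0.03435926180411921, 0.4914325933933418], [-0.04378509365370803, 0.5952806336616114, -0.8023240198081859, -0.8079188258265773], [-0.0013484722855552828, 0.8030582626779863, 0.5958989917486937, 0.7409065291544398], [0.0, 0.0, 0.0, 1.0]]}
wrist {'fx': 307.8020992783445, 'fy': 307.8020992783445, 'cx': 251.61088512767103, 'cy': 188.75637167709314, 'extrinsics': [[0.30793157107239594, -0.9240580761123451, -0.22648359655488406, 0.10417156297909225], [0.9514049105855996, 0.2984236818108125, 0.07597369444804064, 0.5441813307459016], [-0.0026160371731404524, -0.23887230502096404, 0.97104746446478, 0.38389522409869603], [0.0, 0.0, 0.0, 1.0]]}
```

View pics/scene0.png

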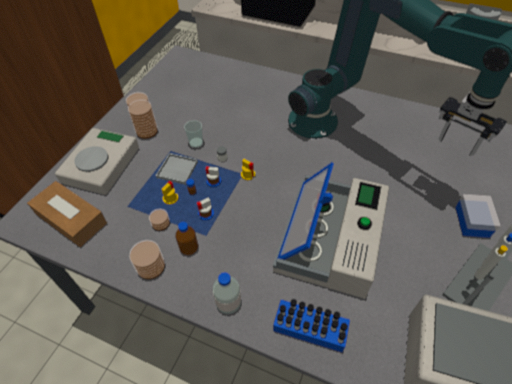

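View pics/side0.png

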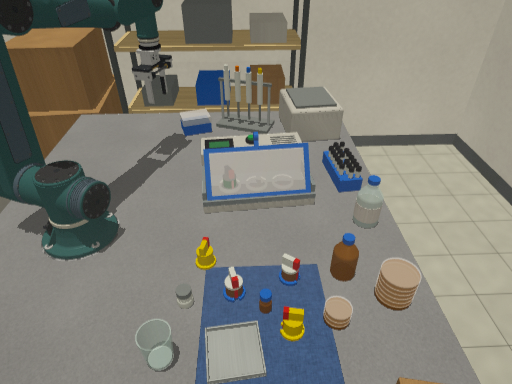

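View pics/wrist0.png

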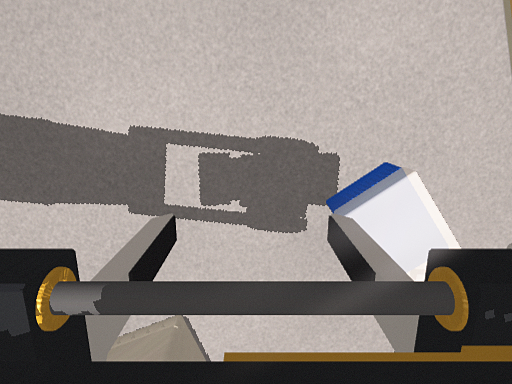

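The scene shows the machine with its front toward −y, two white-topped cartridges and two yellow look-alikes on the blue mat, and the tray at scene (178,167). I'll localise them next.

```bash
cat > h.py <<'E'
from bench import robot
import numpy as np, cv2
from scipy.spatial.transform import Rotation as R
def w(cam,p,P=None):
    P=P or robot.camera_params(cam); E=np.array(P["extrinsics"]); return (E@np.r_[p,1])[:3]
def proj(cam,p,P=None):
    P=P or robot.camera_params(cam); E=np.array(P["extrinsics"]); q=np.linalg.inv(E)@np.r_[p,1]
    return np.array([P["cx"]+P["fx"]*q[0]/-q[2], P["cy"]+P["fy"]*-q[1]/-q[2]])
def ray(cam,u,v,z,P=None):
    P=P or robot.camera_params(cam); E=np.array(P["extrinsics"])
    d=E[:3,:3]@np.array([(u-P["cx"])/P["fx"],-(v-P["cy"])/P["fy"],-1]); o=E[:3,3]
    return o+d*(z-o[2])/d[2]
E
python3 - <<'E'
from h import *
for c in ["scene","side"]:
    robot.snapshot(c)
    for t in ["cartridge_a","machine","spent_cartridge","out_tray_in","door_grip","door","start","start_top","dishes_near","vial","media_bottle2","beaker","small_jar","nest0_seat"]:
        try: r=robot.spot_in(c,t)
        except Exception as e: print(c,t,e); continue
        for d in r[:5]:
            p=w(c,d["centre"]); print(c,t,round(d["score"],2),p.round(3),proj(c,p).round(0))
print(robot.get_obs()["time"])
E
```

```text
scene cartridge_a 0.78 [ 0.599 -0.335  0.043] [168. 194.]
scene cartridge_a 0.58 [ 0.389 -0.12   0.045] [249. 170.]
scene cartridge_a 0.54 [ 0.468 -0.231  0.044] [212. 176.]
scene cartridge_a 0.51 [0.546 0.15  0.125] [306. 212.]
scene machine 0.9 [0.569 0.258 0.117] [338. 231.]
scene spent_cartridge 0.41 [0.459 0.192 0.048] [325. 210.]
scene out_tray_in 0.7 [ 0.457 -0.393  0.002] [177. 169.]
scene out_tray_in 0.29 [ 0.351 -0.254  0.037] [221. 154.]
scene door_grip 0.9 [0.547 0.152 0.126] [307. 213.]
scene door_grip 0.26 [ 0.756 -0.169  0.082] [186. 239.]
scene door_grip 0.25 [ 0.457 -0.39   0.001] [177. 169.]
scene door 0.76 [0.552 0.15  0.131] [306. 213.]
scene start 0.44 [0.523 0.324 0.14 ] [365. 222.]
scene dishes_near 0.77 [ 0.704 -0.308  0.044] [159. 219.]
scene vial 0.66 [ 0.546 -0.279  0.038] [190. 188.]
scene media_bottle2 0.64 [ 0.755 -0.169  0.08 ] [186. 239.]
scene beaker 0.9 [ 0.314 -0.388  0.068] [194. 133.]
scene nest0_seat 0.25 [0.569 0.256 0.115] [337. 231.]
side cartridge_a 0.87 [ 0.595 -0.208  0.042] [289. 271.]
side cartridge_a 0.83 [ 0.383 -0.144  0.044] [206. 254
[... 270 characters left out ...]
353.]
side door_grip 0.76 [0.531 0.138 0.117] [257. 170.]
side door 0.87 [0.53  0.139 0.12 ] [257. 169.]
side start_top 0.25 [0.531 0.137 0.119] [257. 170.]
side start_top 0.16 [ 0.597 -0.211  0.044] [290. 271.]
side dishes_near 0.63 [ 0.691 -0.33   0.041] [337. 312.]
side vial 0.52 [ 0.532 -0.297  0.042] [266. 301.]
side vial 0.18 [0.53  0.139 0.117] [257. 170.]
side media_bottle2 0.62 [ 0.735 -0.203  0.073] [345. 258.]
side beaker 0.62 [ 0.299 -0.397  0.06 ] [155. 342.]
side small_jar 0.87 [ 0.337 -0.274  0.04 ] [182. 297.]
side nest0_seat 0.7 [0.528 0.14  0.109] [256. 172.]
side nest0_seat 0.57 [ 0.3   -0.395  0.057] [155. 342.]
side nest0_seat 0.21 [ 0.598 -0.209  0.047] [290. 269.]
1.65
```

```bash
python3 - <<'E'
import cv2
a=cv2.imread("pics/side0.png"); cv2.imwrite("pics/side0m.png",cv2.resize(a[120:220,180:340],None,fx=5,fy=5,interpolation=cv2.INTER_CUBIC))
cv2.imwrite("pics/side0c.png",cv2.resize(a[230:384,170:370],None,fx=3.8,fy=3.8,interpolation=cv2.INTER_CUBIC))
a=cv2.imread("pics/scene0.png"); cv2.imwrite("pics/scene0m.png",cv2.resize(a[150:300,260:400],None,fx=4,fy=4,interpolation=cv2.INTER_CUBIC))
E
```

```text
(no output)
```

View pics/side0m.png

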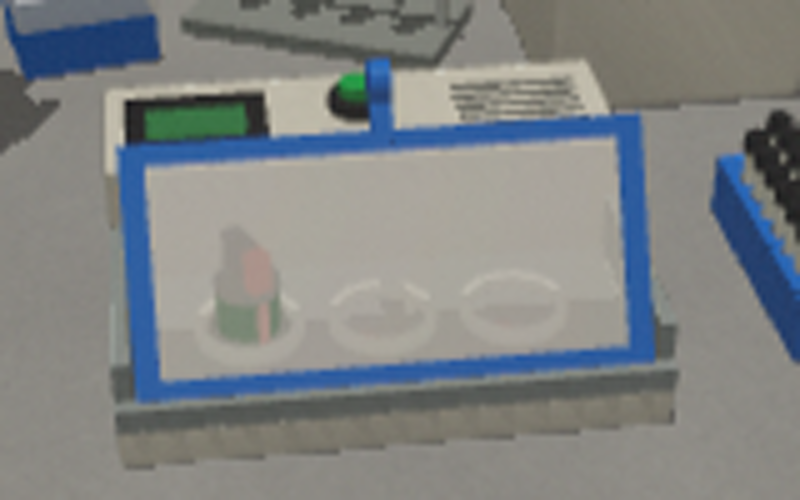

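View pics/side0c.png

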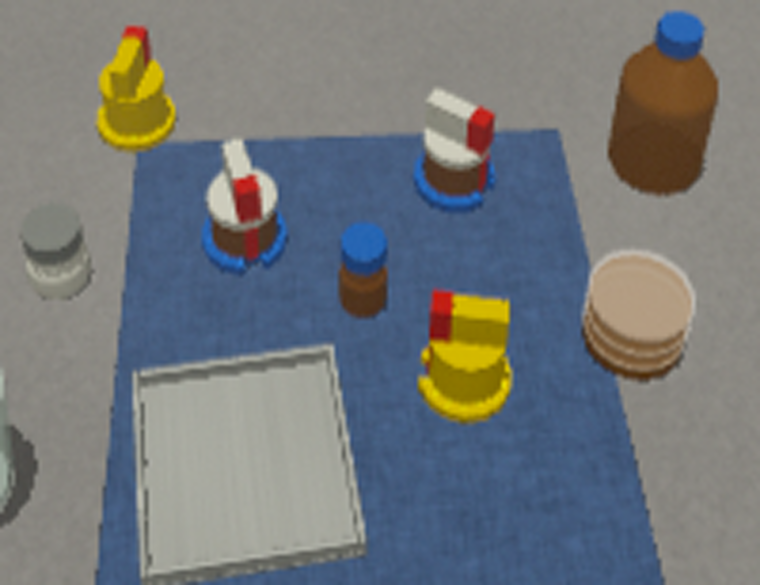

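View pics/scene0m.png

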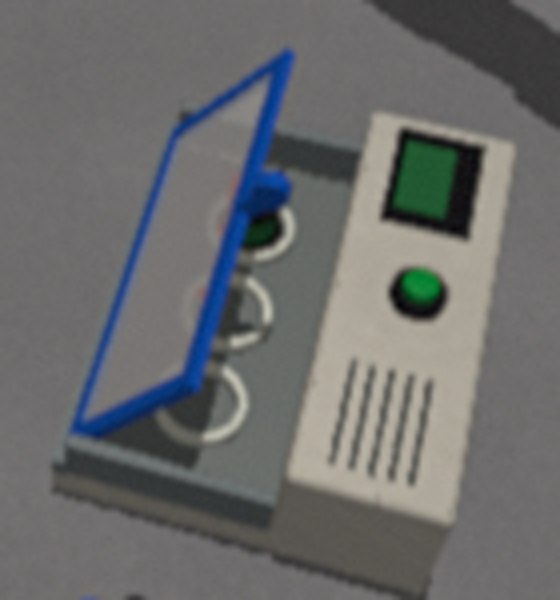

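```bash
cat > fit.py <<'E'
from h import *
from scipy.optimize import least_squares
PS={c:robot.camera_params(c) for c in["scene","side"]}
obs=[("side",(-95,180,0),(205,213.4)),("side",(-95,-180,0),(314.4,204)),
("scene",(195,180,120),(388.3,186.3)),("scene",(195,-180,120),(372.5,280)),("scene",(75,-180,120),(332.5,268.8)),("scene",(75,180,120),(354.5,178.8)),
("scene",(-95,-180,0),(275,272.5)),("scene",(195,-180,0),(366,299)),("side",(75,180,120),(201,149))]
def T(p,m):
    c,s=np.cos(p[2]),np.sin(p[2]); m=np.array(m)/1000
    return np.array([p[0]+c*m[0]-s*m[1],p[1]+s*m[0]+c*m[1],m[2]])
f=lambda p:np.concatenate([proj(c,T(p,m),PS[c])-np.array(o) for c,m,o in obs])
r=least_squares(f,[0.53,0.22,1.57],loss="soft_l1")
print(r.x,f(r.x).reshape(-1,2).round(1).tolist())
p=r.x; np.save("machine.npy",p)
for q in (0,.05,.1,.2,.3):
    a=0.61-q; g=T(p,(-85+190*np.sin(a),0,45+190*np.cos(a)))
    print(q,g.round(3),proj("side",g).round(1),proj("scene",g).round(1))
for y in (-90,0,90): n=T(p,(0,y,30)); print("nest",n.round(3),proj("side",n).round(1),proj("scene",n).round(1))
# detector estimates of tray
E
python3 fit.py
```

```text
[0.53049804 0.18775429 1.65871927] [[-0.6, -0.7], [-0.1, -0.7], [1.5, -1.1], [2.1, 1.6], [-1.0, 0.7], [-1.2, -1.9], [-2.1, -0.0], [-0.0, 0.6], [-0.5, 4.1]]
0 [0.528 0.212 0.201] [255.3 135.5] [330.3 199.3]
0.05 [0.529 0.204 0.206] [255.6 135.2] [327.9 197.6]
0.1 [0.53  0.195 0.211] [255.9 135. ] [325.3 195.9]
0.2 [0.531 0.179 0.219] [256.6 135.1] [320.  192.7]
0.3 [0.533 0.161 0.226] [257.4 135.9] [314.2 189.9]
nest [0.62  0.196 0.03 ] [282.4 181.5] [310.1 251.8]
nest [0.53  0.188 0.03 ] [256.4 183.6] [316.5 229. ]
nest [0.441 0.18  0.03 ] [230.  185.6] [322.4 207.9]
```

```bash
cat >> h.py <<'E'
def pose():
    o=robot.get_obs(); M=R.from_euler("xyz",o["ee_rot"]).as_matrix(); return np.array(o["tool_pos"]),M,o
def delta(pos,yaw):
    p,M,o=pose(); Rt=(R.from_euler("z",yaw)*R.from_euler("x",-np.pi/2)).as_matrix()
    rv=R.from_matrix(M.T@Rt).as_rotvec(); d=M.T@(np.array(pos)-p)
    # shift as seen in the target orientation as well
    d2=Rt.T@(np.array(pos)-p)
    print("t",round(o["time"],2),"tcp",p.round(4),"rpy",np.array(o["ee_rot"]).round(4),"w",round(o["width"],4),"F",o["wrist_force"].round(1))
    print("rotvec",rv.round(4),"shift now-axes",d.round(4),"shift target-axes",d2.round(4))
E
echo
```

Request:
arm_command:
  series: "0 0.146 0 0 -0.015 0 0.094; 0 0.146 0 0 -0.015 0 0.094; 0 0.146 0 0 -0.015 0 0.094; 0 0.146 0 0 -0.015 0 0.094; 0 0.146 0 0 -0.015 0 0.094; 0 0.146 0 0 -0.015 0 0.094; 0 0.146 0 0 -0.015 0 0.094; 0 0.146 0 0 -0.015 0 0.094; 0 0 0 0 0 0 0.094; 0 0 0 0 0 0 0.094"

```text
time: 2.65
tool_pos: [0.169, 0.5229, 0.3284]
ee_rot: [-1.573, 0.001, 0.059]
wrist_force: [0.1, 0.7, 0.1]
width: 0.0939
```

```bash
python3 -c "
from h import *
delta([0.529,0.204,0.33],0.088)"
```

```text
t 2.65 tcp [0.169  0.5229 0.3284] rpy [-1.5733e+00  1.4000e-03  5.9100e-02] w 0.0939 F [0.1 0.7 0.1]
rotvec [ 0.0025 -0.0289 -0.0014] shift now-axes [ 0.3405 -0.0012 -0.3396] shift target-axes [ 0.3306 -0.0016 -0.3493]
```

Request:
arm_command:
  series: "0 -0.029 0 0.0 0 0 0.094; 0 0 0 0.033 0 -0.035 0.094; 0 0 0 0.033 0 -0.035 0.094; 0 0 0 0.033 0 -0.035 0.094; 0 0 0 0.033 0 -0.035 0.094; 0 0 0 0.033 0 -0.035 0.094; 0 0 0 0.033 0 -0.035 0.094; 0 0 0 0.033 0 -0.035 0.094; 0 0 0 0.033 0 -0.035 0.094; 0 0 0 0.033 0 -0.035 0.094; 0 0 0 0.033 0 -0.035 0.094; 0 0 0 0 0 0 0.094"

```text
time: 3.85
tool_pos: [0.5438, 0.1979, 0.3095]
ee_rot: [-1.583, 0.023, 0.131]
wrist_force: [-0.1, -0.9, -1.6]
width: 0.094
```

```bash
python3 - <<'E'
from h import *
p=np.load("machine.npy")
delta([0.529,0.204,0.33],0.088)
im=robot.snapshot("wrist"); P=robot.camera_params("wrist")
for d in robot.spot_in("wrist","door_grip"): print(d["score"],w("wrist",d["centre"],P).round(3))
cv2.imwrite("pics/wrist1.png",im)
E
```

```text
t 3.85 tcp [0.5438 0.1979 0.3095] rpy [-1.5833  0.0227  0.131 ] w 0.094 F [-0.1 -0.9 -1.6]
rotvec [ 0.013   0.0431 -0.0225] shift now-axes [-0.0143 -0.0203  0.0078] shift target-axes [-0.0142 -0.0205  0.0074]
0.82 [0.529 0.164 0.153]
```

View pics/wrist1.png

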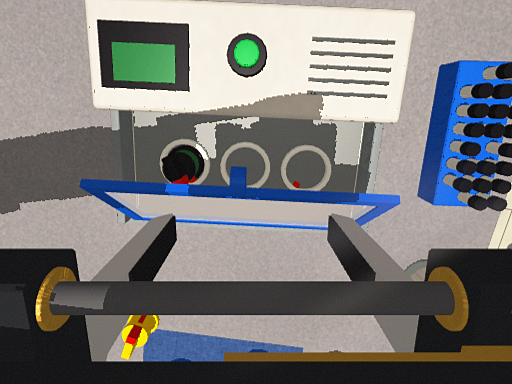

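```bash
python3 - <<'E'
from h import *
a=cv2.imread("pics/wrist1.png"); cv2.imwrite("pics/wrist1z.png",cv2.resize(a[100:260,80:410],None,fx=2.4,fy=2.4,interpolation=cv2.INTER_CUBIC))
import json
p=np.load("machine.npy")
P=robot.camera_params("wrist")
c,s=np.cos(p[2]),np.sin(p[2])
def T(m):
    m=np.array(m)/1000; return np.array([p[0]+c*m[0]-s*m[1],p[1]+s*m[0]+c*m[1],m[2]])
for m in [(0,-90,42),(0,0,42),(0,90,42),(75,180,120),(75,-180,120),(195,180,120)]: print(m,proj("wrist",T(m),P).round(1))
for q in (0,.05,.1,.15): 
    A=.61-q; print(q,proj("wrist",T((-85+190*np.sin(A),0,45+190*np.cos(A))),P).round(1))
print("button",ray("wrist",246,51,0.13,P).round(3))
im=robot.snapshot("side"); cv2.imwrite("pics/side1.png",im)
E
```

```text
(0, -90, 42) [308.1 170.4]
(0, 0, 42) [247.1 167.3]
(0, 90, 42) [186.4 164.2]
(75, 180, 120) [ 94.6 108.8]
(75, -180, 120) [401.9 123.8]
(195, 180, 120) [85.7 -6.1]
0 [242.2 172.8]
0.05 [241.6 182.1]
0.1 [241.  191.8]
0.15 [240.4 201.7]
button [0.514 0.331 0.13 ]
```

View pics/wrist1z.png

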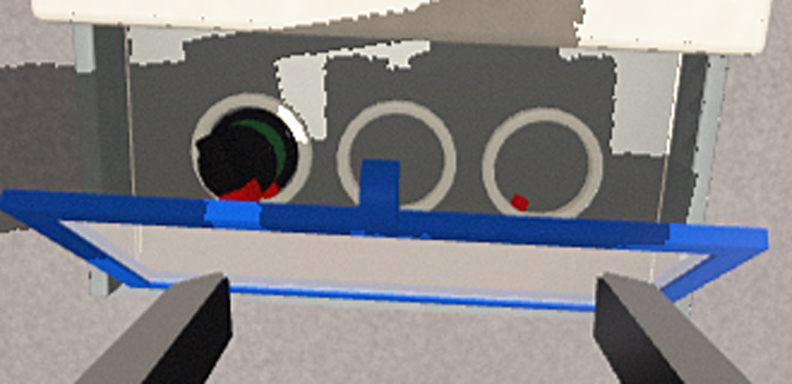

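```bash
python3 - <<'E'
from h import *
p=np.load("machine.npy"); p[0]-=0.0017; np.save("machine.npy",p)
delta([0.526,0.206,0.25],0.088)
E
```

```text
t 4.0 tcp [0.5402 0.2024 0.312 ] rpy [-1.5805  0.021   0.1368] w 0.0939 F [-0.1  0.6 -0.8]
rotvec [ 0.0102  0.0489 -0.0208] shift now-axes [-0.0122  0.0622  0.0061] shift target-axes [-0.0138  0.062   0.0049]
```

Request:
arm_command:
  series: "0.010 0.049 -0.021 -0.007 0.01 0.002 0.094; 0 0 0 -0.007 0.02 0.003 0.094; 0 0 0 0 0.02 0 0.094; 0 0 0 0 0.012 0 0.094; 0 0 0 0 0 0 0.094; 0 0 0 0 0 0 0.094"

```text
time: 4.6
tool_pos: [0.519, 0.2138, 0.2515]
ee_rot: [-1.567, -0.006, 0.104]
wrist_force: [-0.2, 0.6, 0.3]
width: 0.0943
```

```bash
python3 - <<'E'
from h import *
delta([0.526,0.206,0.19],0.088)
im=robot.snapshot("wrist"); cv2.imwrite("pics/wrist2.png",im)
E
```

```text
t 4.6 tcp [0.519  0.2138 0.2515] rpy [-1.5672 -0.0062  0.1044] w 0.0943 F [-0.2  0.6  0.3]
rotvec [-0.0036  0.0164  0.0062] shift now-axes [ 0.0058  0.0615 -0.0087] shift target-axes [ 0.0063  0.0615 -0.0084]
```

View pics/wrist2.png

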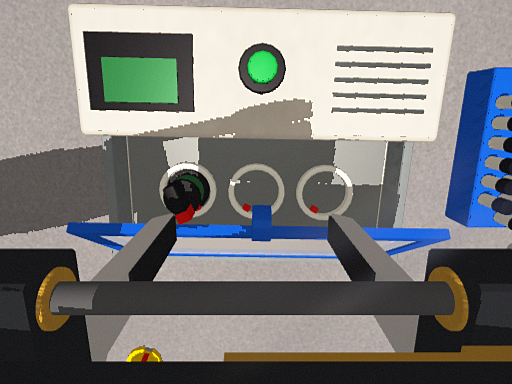

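Request:
arm_command:
  series: "0 0.016 0.006 0.006 0.005 -0.008 0.094; 0 0 0 0 0.015 0 0.094; 0 0 0 0 0.015 0 0.094; 0 0 0 0 0.015 0 0.094; 0 0 0 0 0.01 0 0.094; 0 0 0 0 0 0 0.094; 0 0 0 0 0 0 0.094"

```text
time: 5.35
tool_pos: [0.5291, 0.2052, 0.1887]
ee_rot: [-1.566, -0.003, 0.085]
wrist_force: [0.0, -1.1, 0.3]
width: 0.094
```

```bash
python3 - <<'E'
from h import *
delta([0.526,0.206,0.19],0.088)
im=robot.snapshot("wrist"); cv2.imwrite("pics/wrist3.png",im)
im=robot.snapshot("scene"); cv2.imwrite("pics/scene3.png",cv2.resize(im[120:300,230:420],None,fx=3,fy=3))
E
```

```text
t 5.35 tcp [0.5291 0.2052 0.1887] rpy [-1.5664 -0.0032  0.0846] w 0.094 F [ 0.  -1.1  0.3]
rotvec [-0.0044 -0.0034  0.0033] shift now-axes [-0.003  -0.0013  0.001 ] shift target-axes [-0.003  -0.0013  0.0011]
```

View pics/wrist3.png

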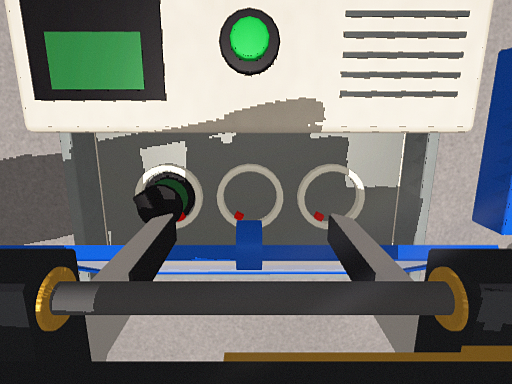

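View pics/scene3.png

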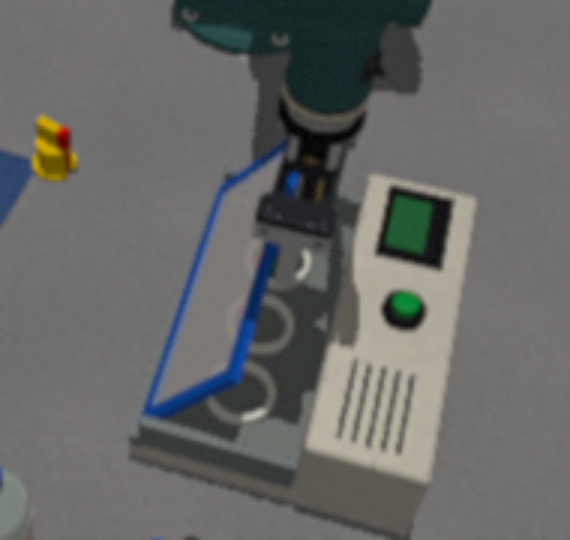

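```bash
python3 - <<'E'
from h import *
P=robot.camera_params("wrist")
pt,M,o=pose()
print(proj("wrist",pt,P),proj("wrist",pt-M[:,1]*0.0188,P))
p=np.load("machine.npy");c,s=np.cos(p[2]),np.sin(p[2])
def T(m):
    m=np.array(m)/1000; return np.array([p[0]+c*m[0]-s*m[1],p[1]+s*m[0]+c*m[1],m[2]])
for q in (0,.05,.1):
    a=.61-q; 
    for r in (14,0,-14): print(q,r,proj("wrist",T((-85+190*np.sin(a)+r,0,45+190*np.cos(a))),P).round(0))
E
```

```text
[250.80335413 226.99457216] [250.73644595 239.07031164]
0 14 [247. 200.]
0 0 [247. 224.]
0 -14 [248. 246.]
0.05 14 [247. 217.]
0.05 0 [247. 240.]
0.05 -14 [248. 263.]
0.1 14 [247. 234.]
0.1 0 [247. 257.]
0.1 -14 [248. 280.]
```

Request:
arm_command:
  series: "0 0 0 -0.003 0 -0.001 0.05; 0 0 0 0 0 0 0.01; 0 0 0 0 0 0 0.01; 0 0 0 0 0 0 0.01; 0 0 0 0 0 0 0.01; 0 0 0 0 0 0 0.01; 0 0 0 0 0 0 0.01; 0 0 0 0 0 0 0.01"

```text
time: 6.25
tool_pos: [0.5274, 0.2045, 0.1924]
ee_rot: [-1.565, -0.01, 0.085]
wrist_force: [-0.1, 0.8, 0.4]
width: 0.0334
```

```bash
python3 - <<'E'
from h import *
delta([0.526,0.206,0.19],0.088)
E
```

```text
t 6.25 tcp [0.5274 0.2045 0.1924] rpy [-1.5652 -0.0096  0.0851] w 0.0334 F [-0.1  0.8  0.4]
rotvec [-0.0056 -0.0029  0.0096] shift now-axes [-0.0012  0.0024  0.0016] shift target-axes [-0.0012  0.0024  0.0016]
```

Request:
arm_command:
  series: "0 0 0 0 0.001 0 0.005; 0 0 0 0 0.001 0 0.005; 0 0 0 0 0 0 0.005; 0 0 0 0 0 0 0.005; 0 0 0 0 0 0 0.005; 0 0 0 0 0 0 0.005"

```text
time: 6.85
tool_pos: [0.5277, 0.2046, 0.1901]
ee_rot: [-1.565, -0.009, 0.085]
wrist_force: [0.8, 0.6, -0.6]
width: 0.014
```

```bash
cat > arc.py <<'E'
from h import *
import sys
p=np.load("machine.npy");c,s=np.cos(p[2]),np.sin(p[2])
def T(m):
    m=np.array(m)/1000; return np.array([p[0]+c*m[0]-s*m[1],p[1]+s*m[0]+c*m[1],m[2]])
def Tinv(x):
    d=np.array(x)-[p[0],p[1],0]; return np.array([c*d[0]+s*d[1],-s*d[0]+c*d[1],x[2]])*1000
def est():
    pt,M,o=pose(); g=pt-M[:,1]*0.0188; l=Tinv(g)
    a=np.arctan2(l[0]+85,l[2]-45); r=np.hypot(l[0]+85,l[2]-45)
    print("t",round(o["time"],2),"local",l.round(1),"q",round(.61-a,3),"r",r.round(1),"w",round(o["width"],4),"F",o["wrist_force"].round(1),"rpy",o["ee_rot"].round(3)); return .61-a,r,g,M
if __name__=="__main__": est()
E
python3 arc.py
```

```text
t 6.85 local [ 1.670e+01 -2.000e-01  2.089e+02] q 0.054 r 192.9 w 0.014 F [ 0.8  0.6 -0.6] rpy [-1.565 -0.009  0.085]
```

```bash
python3 - <<'E'
import numpy as np
a=.555
while a>-1.57:
    b=max(a-.1,-1.60); print(round(a,3),"tz %.4f ty %.4f"%(.19*(np.sin(b)-np.sin(a)),-.19*(np.cos(b)-np.cos(a)))); a=b
E
```

```text
0.555 tz -0.0166 ty -0.0092
0.455 tz -0.0175 ty -0.0075
0.355 tz -0.0181 ty -0.0057
0.255 tz -0.0186 ty -0.0039
0.155 tz -0.0189 ty -0.0020
0.055 tz -0.0190 ty -0.0001
-0.045 tz -0.0189 ty 0.0018
-0.145 tz -0.0186 ty 0.0037
-0.245 tz -0.0182 ty 0.0055
-0.345 tz -0.0175 ty 0.0073
-0.445 tz -0.0167 ty 0.0090
-0.545 tz -0.0157 ty 0.0106
-0.645 tz -0.0146 ty 0.0122
-0.745 tz -0.0133 ty 0.0136
-0.845 tz -0.0119 ty 0.0148
-0.945 tz -0.0103 ty 0.0159
-1.045 tz -0.0087 ty 0.0169
-1.145 tz -0.0070 ty 0.0177
-1.245 tz -0.0052 ty 0.0183
-1.345 tz -0.0033 ty 0.0187
-1.445 tz -0.0014 ty 0.0189
-1.545 tz 0.0000 ty 0.0104
```

Request:
arm_command:
  series: "0 0 0 0 -0.009 -0.017 0.005; 0 0 0 0 -0.0075 -0.0175 0.005; 0 0 0 0 -0.006 -0.018 0.005; 0 0 0 0 -0.004 -0.0185 0.005; 0 0 0 0 -0.002 -0.019 0.005; 0 0 0 0 0 -0.019 0.005; 0 0 0 0 0.002 -0.019 0.005"

```text
time: 7.55
tool_pos: [0.5373, 0.0904, 0.2185]
ee_rot: [-1.532, -0.013, 0.099]
wrist_force: [-1.7, 2.3, 6.7]
width: 0.0135
```

```bash
python3 arc.py
```

```text
t 7.55 local [-98.5   0.3 237.3] q 0.68 r 192.7 w 0.0135 F [-1.7  2.3  6.7] rpy [-1.532 -0.013  0.099]
```

Request:
arm_command:
  series: "-0.02 0 0 0 0.003 -0.019 0.005; -0.01 0 0 0 0.0045 -0.0185 0.005; -0.005 0 0 0 0.006 -0.018 0.005; 0 0 0 0 0.008 -0.017 0.005; 0 0 0 0 0.0095 -0.0165 0.005; 0 0 0 0 0.011 -0.0155 0.005; 0 0 0 0 0.0125 -0.0145 0.005"

```text
time: 8.25
tool_pos: [0.5476, -0.0287, 0.1716]
ee_rot: [-1.562, -0.018, 0.102]
wrist_force: [-1.2, -0.5, 4.3]
width: 0.0136
```

```bash
python3 arc.py
```

```text
t 8.25 local [-217.4    0.6  190.4] q 1.349 r 196.6 w 0.0136 F [-1.2 -0.5  4.3] rpy [-1.562 -0.018  0.102]
```

Request:
arm_command:
  series: "0 0 0 0 0.0145 -0.012 0.005; 0 0 0 0 0.0155 -0.011 0.005; 0 0 0 0 0.0165 -0.009 0.005; 0 0 0 0 0.0175 -0.0075 0.005; 0 0 0 0 0.018 -0.006 0.005; 0 0 0 0 0.0185 -0.004 0.005; 0 0 0 0 0.019 -0.002 0.005"

```text
time: 8.95
tool_pos: [0.5534, -0.0973, 0.0547]
ee_rot: [-1.587, -0.017, 0.094]
wrist_force: [-0.3, -3.5, 3.5]
width: 0.0139
```

```bash
python3 arc.py
```

```text
t 8.95 local [-285.8    0.8   73.5] q 2.04 r 202.8 w 0.0139 F [-0.3 -3.5  3.5] rpy [-1.587 -0.017  0.094]
```

Request:
arm_command:
  series: "0.01 0 0 0 0.012 0.001 0.005; 0.006 0 0 0 0.01 0.001 0.005; 0 0 0 0 0.006 0 0.005; 0 0 0 0 0 0 0.005"

```text
time: 9.35
tool_pos: [0.5537, -0.1006, 0.0234]
ee_rot: [-1.577, -0.016, 0.092]
wrist_force: [2.4, -2.5, -1.2]
width: 0.0137
```

```bash
python3 arc.py; python3 - <<'E'
from h import *
cv2.imwrite("pics/side4.png",robot.snapshot("side"))
E
```

```text
t 9.35 local [-289.3    0.8   42.2] q 2.195 r 204.3 w 0.0137 F [ 2.4 -2.5 -1.2] rpy [-1.577 -0.016  0.092]
```

View pics/side4.png

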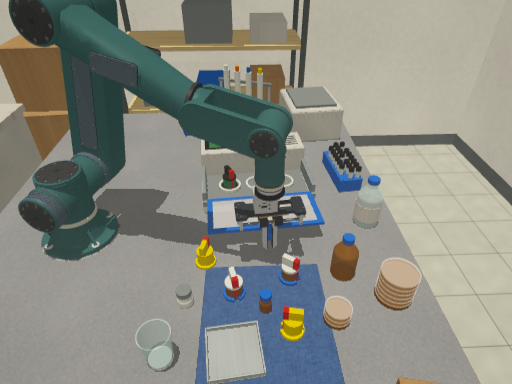

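Request:
arm_command:
  series: "0 0 0 0 0 0 0.06; 0 0 0 0 0 0 0.06; 0 0 0 0 0 0 0.06; 0 0 0 0 -0.01 0 0.08; 0 0 0 0 -0.02 0 0.08; 0 0 0 0 -0.03 0 0.08; 0 0 0 0 -0.04 0 0.08; 0 0 0 0 -0.04 0 0.08; 0 0 0 0 -0.04 0 0.08; 0 0 0 0 -0.04 0 0.08; 0 0 0 0 -0.02 0 0.08; 0 0 0 0 0 0 0.08"

```text
time: 10.6
tool_pos: [0.5474, -0.0943, 0.2799]
ee_rot: [-1.572, -0.019, 0.098]
wrist_force: [0.0, 0.4, 0.8]
width: 0.08
```

```bash
python3 - <<'E'
from h import *
delta([0.53,0.09,0.30],0.088)
cv2.imwrite("pics/side5.png",cv2.resize(robot.snapshot("side")[130:384,150:400],None,fx=2.3,fy=2.3))
E
```

```text
t 10.6 tcp [ 0.5474 -0.0943  0.2799] rpy [-1.5718 -0.0189  0.0982] w 0.08 F [0.  0.4 0.8]
rotvec [0.0009 0.0102 0.0189] shift now-axes [ 0.0011 -0.0203  0.1851] shift target-axes [-0.0011 -0.0201  0.1851]
```

View pics/side5.png

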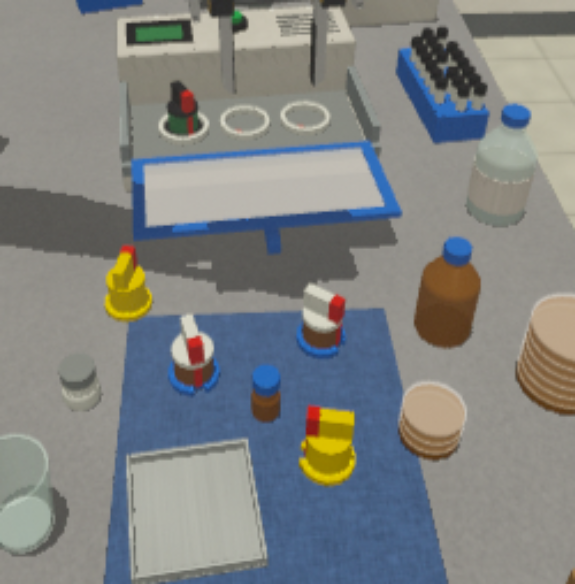

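Request:
arm_command:
  series: "0 0.01 0.019 0 0 0.02 0.08; 0 0 0 0 0 0.04 0.08; 0 0 0 0 0 0.04 0.08; 0 0 0 0 0 0.04 0.08; 0 0 0 0 0 0.04 0.08; 0 0 0 0 0 0.04 0.08; 0 0 0 0 0 0.04 0.08; 0 0 0 0 0.03 0.03 0.08; 0 0 0 0 0.03 0.01 0.08; 0 0 0 0 0.02 0 0.08; 0 0 0 0 0 0 0.08; 0 0 0 0 0 0 0.08"

```text
time: 11.85
tool_pos: [0.5064, 0.216, 0.1715]
ee_rot: [-1.572, 0.041, 0.088]
wrist_force: [0.6, -0.3, -0.4]
width: 0.0802
```

```bash
python3 - <<'E'
from h import *
delta([0.53,0.20,0.20],0.088)
im=robot.snapshot("wrist"); P=robot.camera_params("wrist"); 
import pickle; pickle.dump(P,open("P6.pkl","wb")); cv2.imwrite("pics/wrist6.png",im)
cv2.imwrite("pics/wrist6z.png",cv2.resize(im[110:270,80:400],None,fx=2.5,fy=2.5,interpolation=cv2.INTER_CUBIC))
for t in ["start_top","start"]:
  for d in robot.spot_in("wrist",t): print(t,d["score"],w("wrist",d["centre"],P).round(4))
E
```

```text
t 11.85 tcp [0.5064 0.216  0.1715] rpy [-1.5715  0.0414  0.0879] w 0.0802 F [ 0.6 -0.3 -0.4]
rotvec [ 0.0007 -0.0001 -0.0414] shift now-axes [ 0.0209 -0.0294 -0.018 ] shift target-axes [ 0.0221 -0.0285 -0.018 ]
start_top 0.84 [0.5193 0.3251 0.1457]
start 0.86 [0.5162 0.3199 0.1414]
start 0.24 [0.5108 0.0391 0.0517]
```

View pics/wrist6z.png

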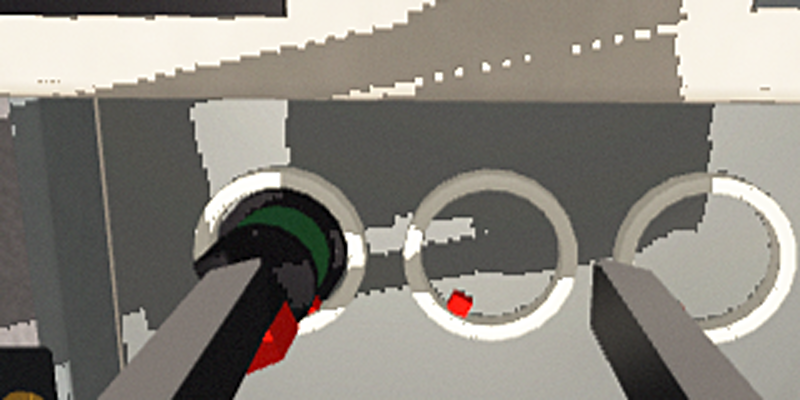

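View pics/wrist6.png

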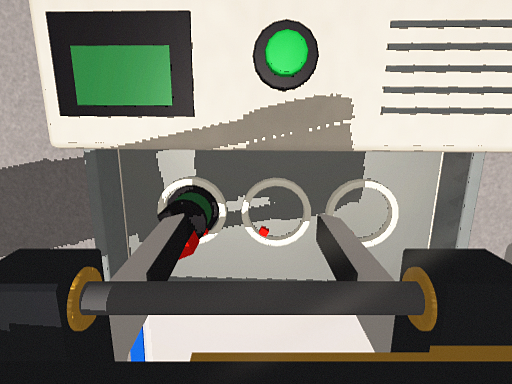

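```bash
cat > ov.py <<'E'
from h import *
import pickle
def T(p,m):
    c,s=np.cos(p[2]),np.sin(p[2]); m=np.array(m)/1000
    return np.array([p[0]+c*m[0]-s*m[1],p[1]+s*m[0]+c*m[1],m[2]])
def overlay(im,P,p,box,f,keys=None,name="pics/ov.png"):
    x0,y0,x1,y1=box
    z=cv2.resize(im[y0:y1,x0:x1],None,fx=f,fy=f,interpolation=cv2.INTER_CUBIC)
    tr=lambda q:tuple(int(v) for v in ((proj("wrist",q,P)-[x0-.5,y0-.5])*f))
    for i,y in enumerate((-90,0,90)):
        for r,h,col in((37,42,(255,0,255)),(30,42,(0,255,255))):
            pts=[tr(T(p,(r*np.cos(a),y+r*np.sin(a),h))) for a in np.linspace(0,2*np.pi,60)]
            cv2.polylines(z,[np.array(pts)],True,col,1)
        if keys and keys[i] is not None:
            k=keys[i]; ca,sa=np.cos(np.pi+k),np.sin(np.pi+k)
            pts=[tr(T(p,(u*ca-v*sa,y+u*sa+v*ca,38))) for u,v in((22.5,-4.5),(22.5,4.5),(30,4.5),(30,-4.5))]
            cv2.polylines(z,[np.array(pts)],True,(0,255,0),1)
    cv2.imwrite(name,z)
E
python3 - <<'E'
from ov import *
p=np.load("machine.npy"); overlay(cv2.imread("pics/wrist6.png"),pickle.load(open("P6.pkl","rb")),p,(80,110,400,270),2.5,[None,0.2,None])
E
```

```text
(no output)
```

View pics/ov.png

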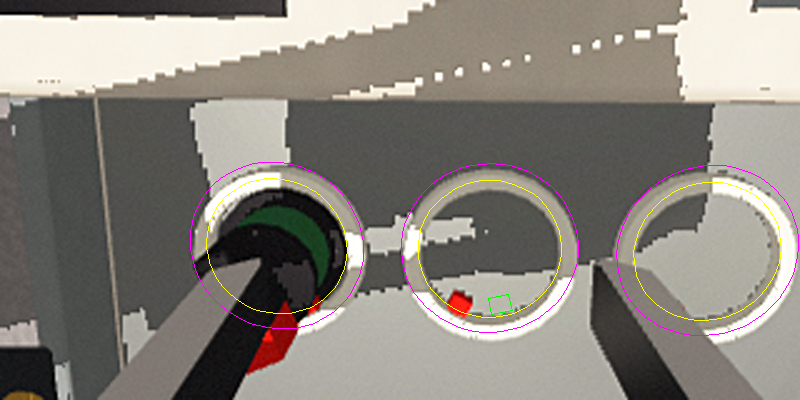

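Request:
arm_command:
  series: "0 0 -0.041 0.02 0 0 0.094; 0 0 0 0.02 0 0 0.094; 0 0 0 0.02 0 0 0.094; 0 0 0 0.013 0 0 0.094; 0 0 0 0 0 0 0.094; 0 0 0 0 0 0 0.094"

```text
time: 12.6
tool_pos: [0.5876, 0.2202, 0.1832]
ee_rot: [-1.568, -0.021, 0.082]
wrist_force: [-0.8, 1.0, 0.2]
width: 0.0941
```

```bash
python3 - <<'E'
from ov import *
delta([0.53,0.20,0.20],0.088)
im=robot.snapshot("wrist"); P=robot.camera_params("wrist"); pickle.dump(P,open("P7.pkl","wb")); cv2.imwrite("pics/wrist7.png",im)
p=np.load("machine.npy");p[1]-=.0022
overlay(im,P,p,(80,130,400,290),2.5,[-.2,-.3,None],"pics/ov7.png")
E
```

```text
t 12.6 tcp [0.5876 0.2202 0.1832] rpy [-1.5678 -0.0209  0.0818] w 0.0941 F [-0.8  1.   0.2]
rotvec [-0.0029 -0.0062  0.0209] shift now-axes [-0.0587 -0.018  -0.0154] shift target-axes [-0.0591 -0.0168 -0.0151]
```

View pics/ov7.png

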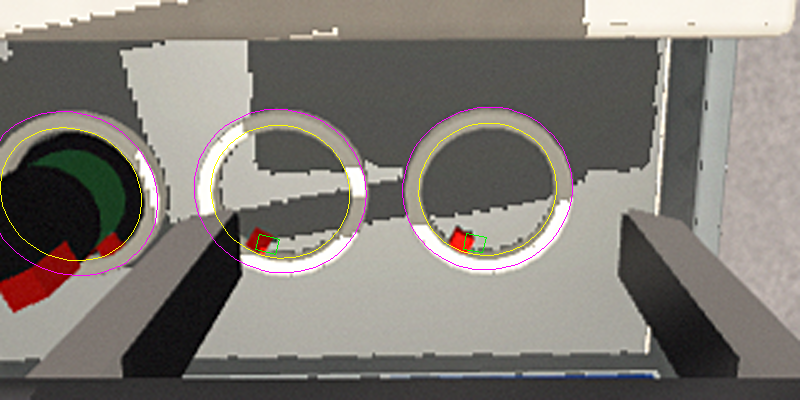

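```bash
python3 - <<'E'
from ov import *
im=cv2.imread("pics/wrist7.png"); P=pickle.load(open("P7.pkl","rb"))
p=np.load("machine.npy");p[1]-=.0022; np.save("machine.npy",p)
c,s=np.cos(p[2]),np.sin(p[2])
hs=im.astype(int); m=((hs[...,2]>90)&(hs[...,2]>2.5*hs[...,1])&(hs[...,2]>2.5*hs[...,0])).astype(np.uint8)
n,l,st,ce=cv2.connectedComponentsWithStats(m)
for i in range(1,n):
    if st[i,4]<8: continue
    for h in (.038,):
        q=ray("wrist",*ce[i],h,P); d=q-[p[0],p[1],0]; loc=np.array([c*d[0]+s*d[1],-s*d[0]+c*d[1]])*1000
        y=min((-90,0,90),key=lambda v:abs(v-loc[1])); v=loc-[0,y]
        print(ce[i].round(1),st[i],loc.round(1),"nest",y,"rad",np.hypot(*v).round(1),"k",(np.arctan2(v[1],v[0])%(2*np.pi)-np.pi).round(3))
overlay(im,P,p,(180,150,320,260),5.5,[-.5,-.42,None],"pics/ov7b.png")
E
```

```text
[183.3 225.9] [179 221  10  11  69] [-23.3  11.2] nest 0 rad 25.9 k -0.448
[264.2 225.8] [260 221  10  10  67] [-24.5 -79. ] nest -90 rad 26.9 k -0.422
[123.4 227.9] [118 223  12  10  63] [-24.7  77.6] nest 90 rad 27.7 k 0.467
[ 95.5 241.1] [ 79 227  33  28 414] [-40.  110.2] nest 90 rad 44.8 k -0.468
```

View pics/ov7b.png

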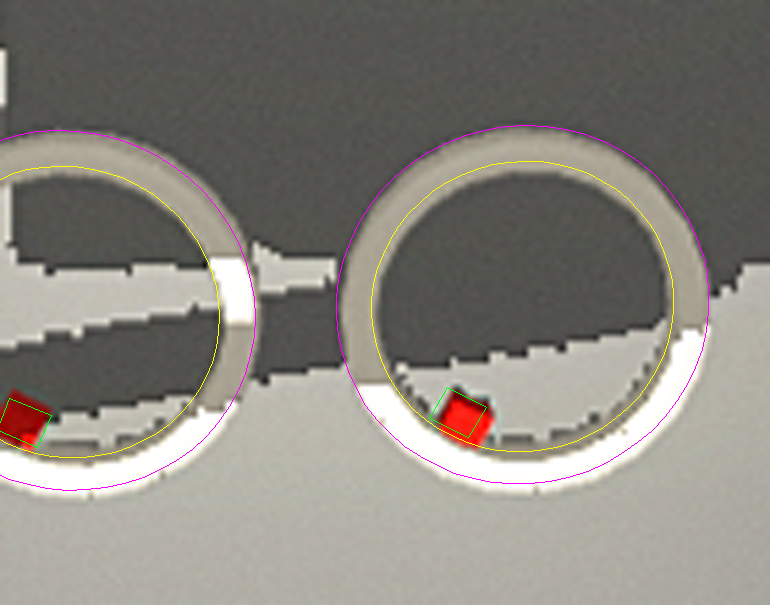

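```bash
python3 - <<'E'
from ov import *
im=cv2.imread("pics/wrist7.png"); P=pickle.load(open("P7.pkl","rb"))
p=np.load("machine.npy"); p[1]-=.0006; np.save("machine.npy",p); print(p)
n2=T(p,(0,90,0)); print([T(p,(0,y,30)).round(4) for y in (-90,0,90)])
cv2.imwrite("pics/w7s.png",cv2.resize(im[130:290,50:190],None,fx=4,fy=4,interpolation=cv2.INTER_CUBIC))
P6=pickle.load(open("P6.pkl","rb"))
for k in (-.4,-.2,0,.2,.4):
    a=p[2]+k; f=lambda x,y,z:n2+[np.cos(a)*x-np.sin(a)*y,np.sin(a)*x+np.cos(a)*y,z]
    print(k,[proj("wrist",f(x,y,.104),P).round(0).tolist() for x,y in((-.022,-.007),(-.022,.007),(.022,.007),(.022,-.007))])
E
```

```text
[0.52879804 0.18495429 1.65871927]
[array([0.6185, 0.1929, 0.03  ]), array([0.5288, 0.185 , 0.03  ]), array([0.4391, 0.1771, 0.03  ])]
-0.4 [[79.0, 253.0], [63.0, 248.0], [76.0, 204.0], [92.0, 210.0]]
-0.2 [[84.0, 253.0], [68.0, 251.0], [71.0, 204.0], [88.0, 207.0]]
0 [[89.0, 252.0], [73.0, 252.0], [66.0, 205.0], [82.0, 205.0]]
0.2 [[93.0, 250.0], [78.0, 253.0], [61.0, 208.0], [77.0, 204.0]]
0.4 [[97.0, 247.0], [84.0, 253.0], [57.0, 211.0], [71.0, 204.0]]
```

View pics/w7s.png

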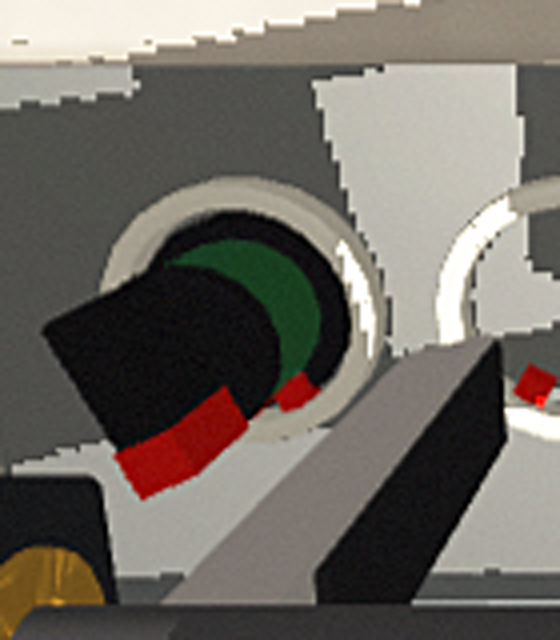

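```bash
python3 - <<'E'
from h import *
q=[ray("side",u,v,.016)for u,v in((205,327.9),(257.4,321.3),(266,374.2),(207.6,382.1))]
for a in q: print(a.round(3))
print("centre",np.mean(q,0).round(4), [np.linalg.norm(q[i]-q[i-1]).round(3) for i in range(4)])
delta([0.4391,0.1771,0.15],0.508)
E
```

```text
[ 0.394 -0.342  0.016]
[ 0.511 -0.331  0.016]
[ 0.523 -0.45   0.016]
[ 0.407 -0.461  0.016]
centre [ 0.4589 -0.3959  0.016 ] [np.float64(0.12), np.float64(0.118), np.float64(0.121), np.float64(0.116)]
t 12.65 tcp [0.5875 0.2202 0.1834] rpy [-1.5678 -0.0214  0.0819] w 0.0943 F [-0.6 -0.1  0.6]
rotvec [ 0.0017 -0.426   0.0217] shift now-axes [-0.1521  0.03   -0.0309] shift target-axes [-0.1506  0.0334  0.0345]
```

Tray centre (0.459, −0.396), sides match 120 mm. Going above the black cartridge.

Request:
arm_command:
  series: "0 0 0.021 -0.03 0 -0.006 0.094; 0 0 0 -0.03 0 -0.006 0.094; 0 0 0 -0.03 0 -0.006 0.094; 0 0 0 -0.03 0 -0.006 0.094; 0 0 0 -0.025 0 -0.006 0.094; 0 -0.14 0 0 0 0 0.094; 0 -0.14 0 0 0 0 0.094; 0 -0.14 0 0 0 0 0.094; 0 0 0 0 0 0 0.094; 0 0 0 0 0 0 0.094"

```text
time: 13.65
tool_pos: [0.4338, 0.176, 0.1865]
ee_rot: [-1.569, -0.008, 0.515]
wrist_force: [-0.0, -0.0, -0.9]
width: 0.0938
```

```bash
python3 - <<'E'
from h import *
delta([0.4391,0.1771,0.15],0.508)
im=robot.snapshot("wrist"); cv2.imwrite("pics/wrist8.png",im)
E
```

```text
t 13.65 tcp [0.4338 0.176  0.1865] rpy [-1.5692 -0.0083  0.5152] w 0.0938 F [-0.  -0.  -0.9]
rotvec [-0.0016  0.0072  0.0083] shift now-axes [ 0.0049  0.0365 -0.0018] shift target-axes [ 0.0052  0.0365 -0.0017]
```

View pics/wrist8.png

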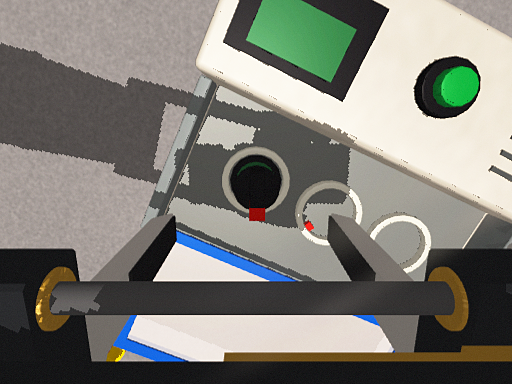

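Request:
arm_command:
  series: "0 0.007 0.008 0.005 0.02 -0.002 0.094; 0 0 0 0 0.025 0 0.094; 0 0 0 0 0.025 0 0.07; 0 0 0 0 0.02 0 0.06; 0 0 0 0 0.013 0 0.06; 0 0 0 0 0 0 0.06; 0 0 0 0 0 0 0.06"

```text
time: 14.4
tool_pos: [0.4411, 0.1776, 0.0824]
ee_rot: [-1.57, -0.005, 0.496]
wrist_force: [0.2, 0.4, 1.0]
width: 0.0606
```

```bash
python3 - <<'E'
from h import *
delta([0.4391,0.1771,0.08],0.51)
im=robot.snapshot("wrist"); cv2.imwrite("pics/wrist9.png",im)
E
```

```text
t 14.4 tcp [0.4411 0.1776 0.0824] rpy [-1.5703 -0.0053  0.4961] w 0.0606 F [0.2 0.4 1. ]
rotvec [-0.0005 -0.0139  0.0053] shift now-axes [-0.002   0.0024  0.0005] shift target-axes [-0.002   0.0024  0.0005]
```

View pics/wrist9.png

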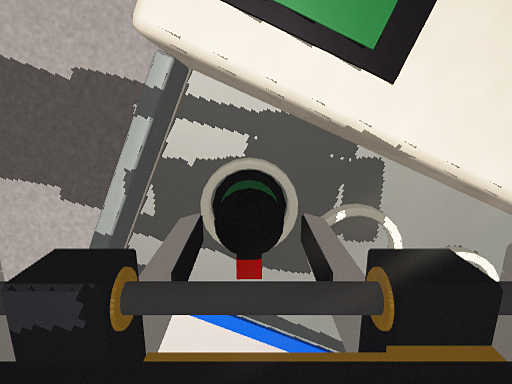

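Request:
arm_command:
  series: "0 -0.013 0.005 -0.002 0.002 0 0.04; 0 0 0 0 0 0 0.005; 0 0 0 0 0 0 0.005; 0 0 0 0 0 0 0.005; 0 0 0 0 0 0 0.005; 0 0 0 0 0 0 0.005; 0 0 0 0 0 0 0.005; 0 0 0 0 0 0 0.005; 0 0 0 0 -0.01 0 0.005; 0 0 0 0 -0.01 0 0.005; 0 0 0 0 -0.02 0 0.005; 0 0 0 0 -0.03 0 0.005"

```text
time: 15.65
tool_pos: [0.4376, 0.1761, 0.1525]
ee_rot: [-1.569, 0.005, 0.51]
wrist_force: [0.6, -0.3, -1.1]
width: 0.0135
```

```bash
python3 - <<'E'
from h import *
delta([0.459,-0.396,0.22],0.51)
E
```

```text
t 15.65 tcp [0.4376 0.1761 0.1525] rpy [-1.5692  0.0047  0.5098] w 0.0135 F [ 0.6 -0.3 -1.1]
rotvec [-0.0016 -0.0002 -0.0047] shift now-axes [-0.2608 -0.0671 -0.5097] shift target-axes [-0.2606 -0.0675 -0.5098]
```

Request:
arm_command:
  series: "0 0 0 0 -0.03 0 0.005; 0 0 0 0 -0.035 0 0.005; 0 0 0 -0.008 -0.01 -0.015 0.005; 0 0 0 -0.013 0 -0.0255 0.005; 0 0 0 -0.013 0 -0.0255 0.005; 0 0 0 -0.013 0 -0.0255 0.005; 0 0 0 -0.013 0 -0.0255 0.005; 0 0 0 -0.013 0 -0.0255 0.005; 0 0 0 -0.013 0 -0.0255 0.005; 0 0 0 -0.013 0 -0.0255 0.005; 0 0 0 -0.013 0 -0.0255 0.005; 0 0 0 -0.013 0 -0.0255 0.005"

```text
time: 16.85
tool_pos: [0.4524, -0.1041, 0.2493]
ee_rot: [-1.58, -0.021, 0.519]
wrist_force: [-0.4, 0.0, -1.1]
width: 0.0142
```

```bash
python3 - <<'E'
from h import *
delta([0.459,-0.396,0.22],0.51)
E
```

```text
t 16.85 tcp [ 0.4524 -0.1041  0.2493] rpy [-1.5799 -0.0207  0.5191] w 0.0142 F [-0.4  0.  -1.1]
rotvec [0.009  0.009  0.0207] shift now-axes [-0.1397  0.0287 -0.2565] shift target-axes [-0.1367  0.0293 -0.258 ]
```

Request:
arm_command:
  series: "0.009 0.009 0.02 -0.013 0.003 -0.0255 0.005; 0 0 0 -0.013 0.003 -0.0255 0.005; 0 0 0 -0.013 0.003 -0.0255 0.005; 0 0 0 -0.013 0.003 -0.0255 0.005; 0 0 0 -0.013 0.003 -0.0255 0.005; 0 0 0 -0.013 0.003 -0.0255 0.005; 0 0 0 -0.013 0.003 -0.0255 0.005; 0 0 0 -0.013 0 -0.0255 0.005; 0 0 0 -0.013 0 -0.0255 0.005; 0 0 0 -0.008 0 -0.01 0.005; 0 0 0 0 0 0 0.005; 0 0 0 0 0 0 0.005"

```text
time: 18.05
tool_pos: [0.4595, -0.3883, 0.2376]
ee_rot: [-1.578, -0.006, 0.505]
wrist_force: [-0.6, -0.2, -1.7]
width: 0.0139
```

```bash
python3 - <<'E'
from h import *
delta([0.459,-0.396,0.056],0.51)
E
```

```text
t 18.05 tcp [ 0.4595 -0.3883  0.2376] rpy [-1.578  -0.0063  0.5049] w 0.0139 F [-0.6 -0.2 -1.7]
rotvec [ 0.0072 -0.0051  0.0063] shift now-axes [-0.0054  0.1816 -0.0052] shift target-axes [-0.0042  0.1816 -0.0065]
```

Request:
arm_command:
  series: "0.007 -0.005 0.006 -0.002 0.03 -0.003 0.005; 0 0 0 -0.002 0.03 -0.003 0.005; 0 0 0 0 0.03 0 0.005; 0 0 0 0 0.03 0 0.005; 0 0 0 0 0.02 0 0.005; 0 0 0 0 0.02 0 0.005; 0 0 0 0 0.008 0 0.005; 0 0 0 0 0 0 0.005; 0 0 0 0 0 0 0.005"

```text
time: 18.95
tool_pos: [0.4645, -0.3845, 0.0724]
ee_rot: [-1.578, -0.007, 0.523]
wrist_force: [-0.1, -0.1, -1.2]
width: 0.014
```

```bash
python3 - <<'E'
from h import *
delta([0.459,-0.396,0.054],0.51)
E
```

```text
t 18.95 tcp [ 0.4645 -0.3845  0.0724] rpy [-1.5777 -0.0068  0.5231] w 0.014 F [-0.1 -0.1 -1.2]
rotvec [0.0069 0.0131 0.0068] shift now-axes [-0.0107  0.0184 -0.0071] shift target-axes [-0.0105  0.0184 -0.0074]
```

Request:
arm_command:
  series: "0.007 0 0.006 -0.01 0.004 -0.007 0.005; 0 0 0 0 0.006 0 0.005; 0 0 0 0 0.004 0 0.005; 0 0 0 0 0.003 0 0.005; 0 0 0 0 0.002 0 0.005; 0 0 0 0 0.001 0 0.005; 0 0 0 0 0 0 0.005"

```text
time: 19.65
tool_pos: [0.4613, -0.3993, 0.0584]
ee_rot: [-1.58, -0.003, 0.523]
wrist_force: [0.7, -0.5, -1.4]
width: 0.0134
```

```bash
python3 - <<'E'
from h import *
delta([0.459,-0.396,0.054],0.51)
E
```

```text
t 19.65 tcp [ 0.4613 -0.3993  0.0584] rpy [-1.5803 -0.0027  0.5227] w 0.0134 F [ 0.7 -0.5 -1.4]
rotvec [0.0095 0.0126 0.0028] shift now-axes [-0.0004  0.0044  0.0041] shift target-axes [-0.0004  0.0044  0.0041]
```

Request:
arm_command:
  series: "0.009 0 0.003 0 0.002 0.002 0.005; 0 0 0 0 0.002 0 0.005; 0 0 0 0 0.002 0 0.005; 0 0 0 0 0.001 0 0.005; 0 0 0 0 0 0 0.005"

```text
time: 20.15
tool_pos: [0.4617, -0.3995, 0.0583]
ee_rot: [-1.578, 0.0, 0.523]
wrist_force: [-1.6, 0.8, -1.8]
width: 0.0139
```

Request:
arm_command:
  series: "0 0 0 0 0.005 0 0.005; 0 0 0 0 0.005 0 0.005; 0 0 0 0 0 0 0.005"

```text
time: 20.45
tool_pos: [0.4624, -0.4007, 0.0591]
ee_rot: [-1.584, -0.0, 0.523]
wrist_force: [-0.0, 0.5, -1.8]
width: 0.0137
```

```bash
python3 - <<'E'
from h import *
o=robot.get_obs(); print(o["joint_positions"].round(3),o["joint_torque"].round(1),o["wrist_force"],o["wrist_torque"])
cv2.imwrite("pics/side10.png",cv2.resize(robot.snapshot("side")[230:384,150:350],None,fx=3.5,fy=3.5))
cv2.imwrite("pics/wrist10.png",robot.snapshot("wrist"))
E
```

```text
[-0.805  0.284  1.437 -0.003  1.409 -1.328] [  0.  -42.6 -29.9  -0.    0.2  -0. ] [-0.00375145  0.51253862 -1.75870356] [-0.07493598  0.0331682  -0.01597459]
```

View pics/side10.png

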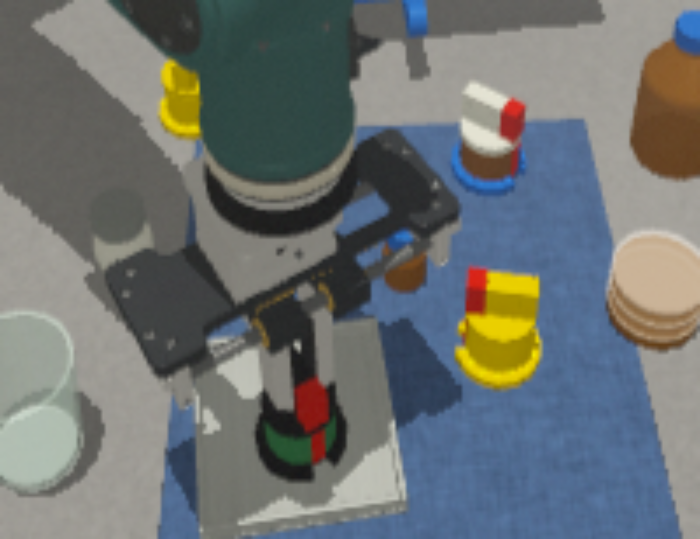

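View pics/wrist10.png

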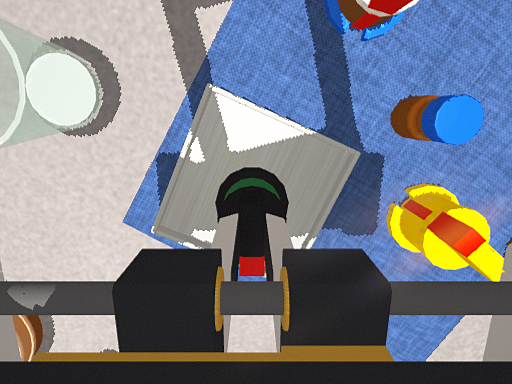

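Request:
arm_command:
  series: "0 0 0 0 0.008 0 0.005"

```text
time: 20.65
tool_pos: [0.4637, -0.4026, 0.057]
ee_rot: [-1.59, -0.0, 0.523]
wrist_force: [-9.8, 7.1, 41.4]
width: 0.0139
```

Request:
arm_command:
  series: "0 0 0 0 0.008 0 0.005"

```text
time: 20.75
tool_pos: [0.4646, -0.4041, 0.0566]
ee_rot: [-1.595, -0.001, 0.524]
wrist_force: [-9.3, 8.4, 32.4]
width: 0.0137
```

```bash
python3 - <<'E'
from h import *
o=robot.get_obs(); print(o["joint_positions"].round(3),o["joint_torque"].round(1),o["wrist_force"],o["tool_pos"])
E
```

```text
[-0.805  0.286  1.439 -0.005  1.393 -1.328] [ -0.2 -22.3 -19.8   0.4  -4.2  -0. ] [-9.30003445  8.43219104 32.44194958] [ 0.46458322 -0.40413786  0.05659851]
```

Request:
arm_command:
  series: "0.02 0 0 0 0 0 0.005; 0 0 0 0 0 0 0.005; 0 0 0 0 0 0 0.04; 0 0 0 0 0 0 0.04; 0 0 0 0 0 0 0.04; 0 0 0 0 -0.01 0 0.05; 0 0 0 0 -0.02 0 0.05; 0 0 0 0 -0.04 0 0.05; 0 0 0 0 -0.04 0 0.05; 0 0 0 0 -0.04 0 0.08; 0 0 0 0 -0.02 0 0.08; 0 0 0 0 0 0 0.08"

```text
time: 21.95
tool_pos: [0.4631, -0.4019, 0.2293]
ee_rot: [-1.568, 0.001, 0.524]
wrist_force: [0.2, -0.4, -0.4]
width: 0.0705
```

```bash
python3 - <<'E'
from h import *
delta([0.459,-0.396,0.054],0.51)
cv2.imwrite("pics/side11.png",cv2.resize(robot.snapshot("side")[230:384,150:350],None,fx=3.5,fy=3.5))
cv2.imwrite("pics/wrist11.png",robot.snapshot("wrist"))
P=robot.camera_params("wrist"); import pickle; pickle.dump(P,open("P11.pkl","wb"))
for t in ["cartridge_a","spent_cartridge"]:
  for d in robot.spot_in("wrist",t): print(t,d["score"],w("wrist",d["centre"],P).round(4))
E
```

```text
t 21.95 tcp [ 0.4631 -0.4019  0.2293] rpy [-1.5676e+00  1.3000e-03  5.2390e-01] w 0.0705 F [ 0.2 -0.4 -0.4]
rotvec [-0.0031  0.0139 -0.0013] shift now-axes [-0.0003  0.1753  0.0066] shift target-axes [-0.0007  0.1753  0.0072]
cartridge_a 0.9 [ 0.594  -0.2005  0.0424]
cartridge_a 0.73 [ 0.5801 -0.3441  0.0451]
cartridge_a 0.66 [ 0.4535 -0.2401  0.0431]
spent_cartridge 0.87 [ 0.4592 -0.3963  0.0458]
```

View pics/side11.png

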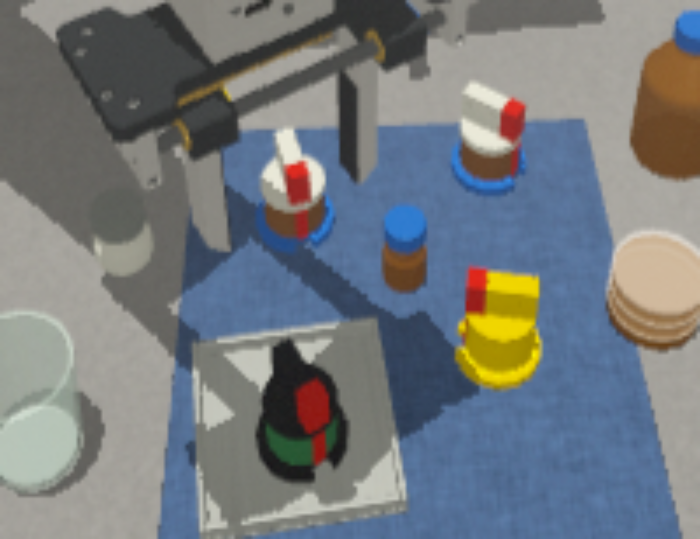

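View pics/wrist11.png

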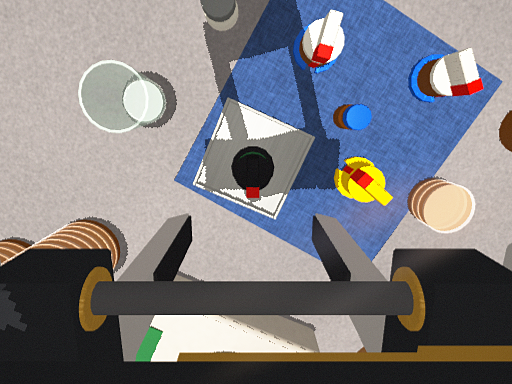

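```bash
python3 - <<'E'
from h import *
delta([0.456,-0.247,0.19],0.31)
E
```

```text
t 22.15 tcp [ 0.4614 -0.4002  0.2225] rpy [-1.5567  0.004   0.5239] w 0.0795 F [-0.8 -0.  -0.6]
rotvec [-0.0136  0.2139 -0.0055] shift now-axes [0.0721 0.0341 0.1349] shift target-axes [0.0416 0.0325 0.1475]
```

Request:
arm_command:
  series: "-0.013 0.107 -0.005 0 0 0 0.08; 0 0.107 0 0 0 0 0.08; 0 0 0 0.008 0.005 0.03 0.08; 0 0 0 0.008 0.005 0.03 0.08; 0 0 0 0.008 0.005 0.03 0.08; 0 0 0 0.008 0.005 0.03 0.08; 0 0 0 0.006 0.005 0.02 0.08; 0 0 0 0 0 0 0.08; 0 0 0 0 0 0 0.08"

```text
time: 23.05
tool_pos: [0.4471, -0.2444, 0.1737]
ee_rot: [-1.536, 0.022, 0.299]
wrist_force: [-0.5, 0.3, 0.1]
width: 0.0799
```

```bash
python3 - <<'E'
from h import *
delta([0.456,-0.247,0.19],0.31)
im=robot.snapshot("wrist");cv2.imwrite("pics/wrist12.png",im)
P=robot.camera_params("wrist"); import pickle; pickle.dump(P,open("P12.pkl","wb"))
for t in ["cartridge_a"]:
  for d in robot.spot_in("wrist",t): print(t,d["score"],w("wrist",d["centre"],P).round(4))
E
```

```text
t 23.05 tcp [ 0.4471 -0.2444  0.1737] rpy [-1.5356  0.0224  0.2989] w 0.0799 F [-0.5  0.3  0.1]
rotvec [-0.0353 -0.0115 -0.0222] shift now-axes [ 0.0073 -0.0166 -0.0045] shift target-axes [ 0.0077 -0.0163 -0.0051]
cartridge_a 0.86 [ 0.3848 -0.1304  0.0468]
cartridge_a 0.78 [ 0.5757 -0.3419  0.0772]
cartridge_a 0.63 [ 0.5879 -0.1963  0.0454]
cartridge_a 0.56 [ 0.4557 -0.2306  0.0408]
cartridge_a 0.36 [ 0.5501 -0.0537  0.0583]
```

View pics/wrist12.png

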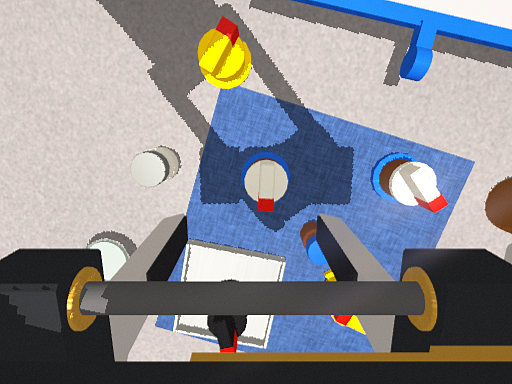

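```bash
python3 - <<'E'
import cv2
im=cv2.imread("pics/wrist12.png")
a=cv2.resize(im[140:230,225:305],None,fx=5,fy=5,interpolation=cv2.INTER_CUBIC)
b=cv2.resize(im[140:230,365:455],None,fx=4.4,fy=5,interpolation=cv2.INTER_CUBIC)
cv2.imwrite("pics/w12z.png",cv2.hconcat([a,b]));print(a.shape,b.shape)
E
```

```text
(450, 400, 3) (450, 396, 3)
```

View pics/w12z.png

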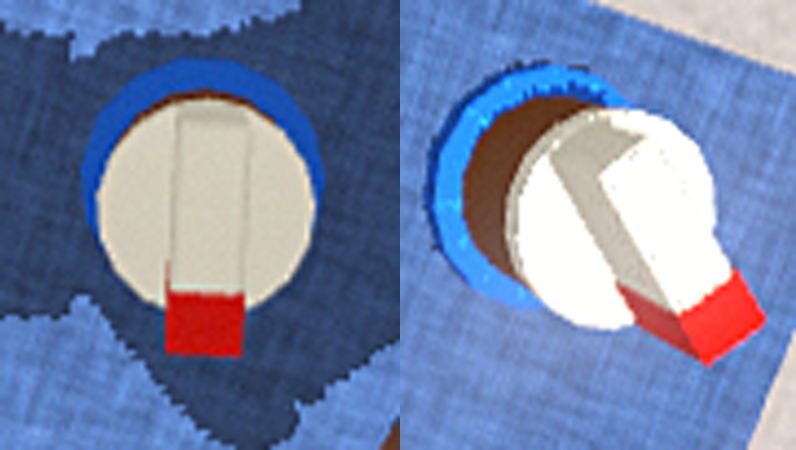

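```bash
cat > bar.py <<'E'
from h import *
def bar(px,P,z=.074):
    """px: far-a, far-b (plain end), red-b, red-a corners of top face"""
    q=np.array([ray("wrist",u,v,z,P)[:2] for u,v in px]); ctr=q.mean(0)
    v=q[:2].mean(0)-q[2:].mean(0); yaw=np.arctan2(v[1],v[0])
    print("centre",ctr.round(4),"len",np.linalg.norm(v).round(4),"wid",np.linalg.norm(q[0]-q[1]).round(4),np.linalg.norm(q[2]-q[3]).round(4),"cart yaw",yaw.round(3),"tool yaw",(yaw-np.pi/2).round(3))
E
python3 - <<'E'
from bar import *; import pickle
P=pickle.load(open("P12.pkl","rb"))
bar([(260.4,164.4),(275,164.4),(273.6,211),(258.2,211)],P)
bar([(410.5,175.6),(421.8,167),(448,203.6),(435,213)],P)
delta([0.456,-0.247,0.19],0.31)
E
```

```text
centre [ 0.4577 -0.2371] len 0.0444 wid 0.0134 0.0146 cart yaw 1.841 tool yaw 0.27
centre [ 0.6009 -0.1942] len 0.0441 wid 0.0123 0.0142 cart yaw 2.532 tool yaw 0.961
t 23.15 tcp [ 0.4474 -0.2452  0.1741] rpy [-1.5359  0.0219  0.2976] w 0.0798 F [-0.3  0.2 -0.2]
rotvec [-0.035  -0.0127 -0.0216] shift now-axes [ 0.0074 -0.0162 -0.0037] shift target-axes [ 0.0077 -0.0159 -0.0044]
```

Request:
arm_command:
  series: "-0.035 0.027 -0.021 0.005 0 0 0.08; 0 0 0 0.005 0.01 0.003 0.08; 0 0 0 0 0.01 0.003 0.06; 0 0 0 0 0 0 0.06; 0 0 0 0 0 0 0.06"

```text
time: 23.65
tool_pos: [0.4553, -0.24, 0.1508]
ee_rot: [-1.57, 0.004, 0.266]
wrist_force: [-0.5, 0.6, -0.4]
width: 0.0613
```

```bash
python3 - <<'E'
from h import *
delta([0.4577,-0.2371,0.052],0.27)
E
```

```text
t 23.65 tcp [ 0.4553 -0.24    0.1508] rpy [-1.5705  0.0036  0.2658] w 0.0613 F [-0.5  0.6 -0.4]
rotvec [-0.0003 -0.0042 -0.0036] shift now-axes [0.0034 0.0988 0.0022] shift target-axes [0.0031 0.0988 0.0022]
```

Request:
arm_command:
  series: "0 0 0 0.003 0.02 0.002 0.06; 0 0 0 0 0.025 0 0.06; 0 0 0 0 0.025 0 0.06; 0 0 0 0 0.015 0 0.06; 0 0 0 0 0.01 0 0.06; 0 0 0 0 0.003 0 0.06; 0 0 0 0 0 0 0.06; 0 0 0 0 0 0 0.06"

```text
time: 24.45
tool_pos: [0.4596, -0.2407, 0.0522]
ee_rot: [-1.575, 0.001, 0.265]
wrist_force: [-0.4, 0.3, 0.3]
width: 0.0601
```

```bash
python3 - <<'E'
from h import *
delta([0.4577,-0.2371,0.052],0.27)
im=robot.snapshot("wrist");cv2.imwrite("pics/wrist13.png",im)
E
```

```text
t 24.45 tcp [ 0.4596 -0.2407  0.0522] rpy [-1.5747e+00  7.0000e-04  2.6480e-01] w 0.0601 F [-0.4  0.3  0.3]
rotvec [ 0.0039 -0.0052 -0.0007] shift now-axes [-0.0009  0.0002  0.004 ] shift target-axes [-0.0009  0.0002  0.004 ]
```

View pics/wrist13.png

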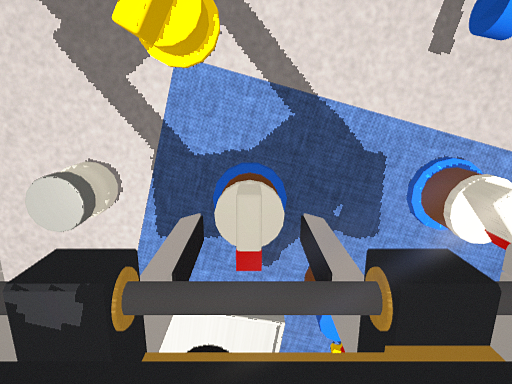

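Request:
arm_command:
  series: "0 -0.005 0 0 0 0.004 0.05; 0 0 0 0 0 0.001 0.03; 0 0 0 0 0 0 0.005; 0 0 0 0 0 0 0.005; 0 0 0 0 0 0 0.005; 0 0 0 0 0 0 0.005; 0 0 0 0 0 0 0.005; 0 0 0 0 0 0 0.005"

```text
time: 25.3
tool_pos: [0.4595, -0.2365, 0.0551]
ee_rot: [-1.579, -0.002, 0.271]
wrist_force: [-0.1, -0.1, 1.0]
width: 0.0132
```

```bash
python3 - <<'E'
from h import *
delta([0.4577,-0.2371,0.052],0.27)
im=robot.snapshot("wrist");cv2.imwrite("pics/wrist14.png",im)
cv2.imwrite("pics/w14z.png",cv2.resize(im[150:290,180:320],None,fx=4,fy=4,interpolation=cv2.INTER_CUBIC))
P=robot.camera_params("wrist")
t,M,o=pose(); 
for a,b in((0,.022),(0,0),(0,-.022)): print(proj("wrist",t+M[:,0]*a+M[:,2]*b-M[:,1]*.022,P).round(1))
E
```

```text
t 25.3 tcp [ 0.4595 -0.2365  0.0551] rpy [-1.5789 -0.0023  0.2706] w 0.0132 F [-0.1 -0.1  1. ]
rotvec [0.0081 0.0006 0.0023] shift now-axes [-0.0019  0.0031 -0.0001] shift target-axes [-0.0019  0.0031 -0.0001]
[250.8 202.8]
[250.9 241.2]
[250.9 277.3]
```

View pics/w14z.png

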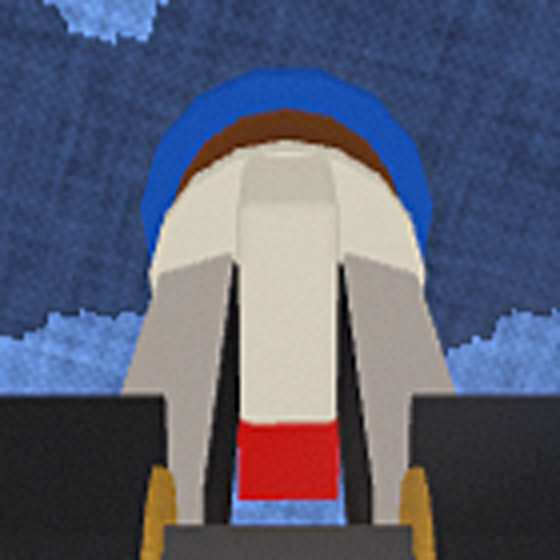

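Request:
arm_command:
  series: "0.008 0 0.002 0 -0.005 0 0.005; 0 0 0 0 -0.02 0 0.005; 0 0 0 0 -0.03 0 0.005; 0 0 0 0 -0.04 0 0.005; 0 0 0 0 -0.04 0 0.005; 0 0 0 0.006 -0.01 0.014 0.005; 0 0 0 0.013 0 0.0275 0.005; 0 0 0 0.013 0 0.0275 0.005; 0 0 0 0.013 0 0.0275 0.005; 0 0 0 0.013 0 0.0275 0.005; 0 0 0 0.013 0 0.0275 0.005; 0 0 0 0.013 0 0.0275 0.005"

```text
time: 26.55
tool_pos: [0.4898, -0.0305, 0.1971]
ee_rot: [-1.554, 0.011, 0.264]
wrist_force: [-0.1, 0.2, -1.3]
width: 0.0139
```

```bash
python3 - <<'E'
from h import *
delta([0.5284,0.1839,0.20],-0.362)
E
```

```text
t 26.55 tcp [ 0.4898 -0.0305  0.1971] rpy [-1.554   0.0109  0.2644] w 0.0139 F [-0.1  0.2 -1.3]
rotvec [-0.0128  0.6263 -0.0158] shift now-axes [ 0.0932 -0.0006  0.197 ] shift target-axes [-0.0399 -0.0029  0.2142]
```

Request:
arm_command:
  series: "-0.013 0.125 -0.016 0 0 0 0.005; 0 0.125 0 0 0 0 0.005; 0 0.125 0 0 0 0 0.005; 0 0.125 0 0 0 0 0.005; 0 0.125 0 0 0 0 0.005; 0 0 0 -0.004 0 0.02 0.005; 0 0 0 -0.006 0 0.03 0.005; 0 0 0 -0.006 0 0.03 0.005; 0 0 0 -0.006 0 0.03 0.005; 0 0 0 -0.006 0 0.03 0.005; 0 0 0 -0.006 0 0.03 0.005; 0 0 0 0 0 0 0.005"

```text
time: 27.75
tool_pos: [0.5082, 0.1643, 0.1768]
ee_rot: [-1.569, 0.035, -0.375]
wrist_force: [-0.5, -1.4, -0.4]
width: 0.0135
```

```bash
python3 - <<'E'
from h import *
delta([0.5284,0.1839,0.15],-0.362)
E
```

```text
t 27.75 tcp [0.5082 0.1643 0.1768] rpy [-1.5687  0.0353 -0.3749] w 0.0135 F [-0.5 -1.4 -0.4]
rotvec [-0.0023 -0.0129 -0.0353] shift now-axes [0.0125 0.0264 0.0256] shift target-axes [0.0119 0.0268 0.0255]
```

Request:
arm_command:
  series: "-0.002 -0.013 -0.035 0.006 0.005 0.012 0.005; 0 0 0 0.006 0.01 0.013 0.005; 0 0 0 0 0.01 0 0.005; 0 0 0 0 0 0 0.005; 0 0 0 0 0 0 0.005"

```text
time: 28.25
tool_pos: [0.523, 0.1844, 0.1443]
ee_rot: [-1.578, 0.009, -0.358]
wrist_force: [0.4, 0.3, -1.6]
width: 0.0138
```

```bash
python3 - <<'E'
from h import *
delta([0.5284,0.1839,0.15],-0.362)
im=robot.snapshot("wrist");cv2.imwrite("pics/wrist15.png",im)
E
```

```text
t 28.25 tcp [0.523  0.1844 0.1443] rpy [-1.5781  0.0091 -0.3585] w 0.0138 F [ 0.4  0.3 -1.6]
rotvec [ 0.0073  0.0036 -0.0091] shift now-axes [ 0.0052 -0.0057  0.0014] shift target-axes [ 0.0053 -0.0057  0.0014]
```

View pics/wrist15.png

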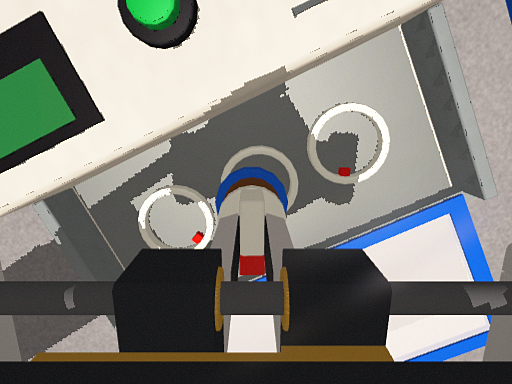

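Request:
arm_command:
  series: "0.007 0.003 -0.009 0.005 0.01 0.001 0.005; 0 0 0 0 0.015 0 0.005; 0 0 0 0 0.012 0 0.005; 0 0 0 0 0 0 0.005; 0 0 0 0 0 0 0.005"

```text
time: 28.8
tool_pos: [0.5276, 0.1815, 0.1066]
ee_rot: [-1.571, -0.001, -0.365]
wrist_force: [0.1, 0.1, -0.9]
width: 0.0141
```

```bash
python3 - <<'E'
from h import *
delta([0.5284,0.1839,0.105],-0.362)
E
```

```text
t 28.8 tcp [0.5276 0.1815 0.1066] rpy [-1.5707e+00 -9.0000e-04 -3.6460e-01] w 0.0141 F [ 0.1  0.1 -0.9]
rotvec [-0.0001 -0.0026  0.0009] shift now-axes [-0.0001  0.0016  0.0026] shift target-axes [-0.0001  0.0016  0.0026]
```

Request:
arm_command:
  series: "0 0 0 0 0.003 0.003 0.005; 0 0 0 0 0.005 0 0.005; 0 0 0 0 0.004 0 0.005; 0 0 0 0 0.003 0 0.005"

```text
time: 29.2
tool_pos: [0.5298, 0.1848, 0.0923]
ee_rot: [-1.569, -0.004, -0.364]
wrist_force: [-0.9, -0.8, -1.0]
width: 0.0135
```

Request:
arm_command:
  series: "0 0 0 0 0.003 0 0.005; 0 0 0 0 0.003 0 0.005"

```text
time: 29.4
tool_pos: [0.5298, 0.1848, 0.0858]
ee_rot: [-1.569, -0.004, -0.364]
wrist_force: [0.2, 0.3, -0.4]
width: 0.014
```

```bash
python3 - <<'E'
from h import *
delta([0.5284,0.1839,0.085],-0.362)
E
```

```text
t 29.4 tcp [0.5298 0.1848 0.0858] rpy [-1.5693 -0.0035 -0.3643] w 0.014 F [ 0.2  0.3 -0.4]
rotvec [-0.0015 -0.0023  0.0035] shift now-axes [-0.001   0.0008 -0.0013] shift target-axes [-0.001   0.0008 -0.0013]
```

Request:
arm_command:
  series: "0 0 0 0 0.003 0 0.005; 0 0 0 0 0.003 0 0.005"

```text
time: 29.6
tool_pos: [0.53, 0.1855, 0.0849]
ee_rot: [-1.567, -0.005, -0.364]
wrist_force: [-6.9, -2.2, 13.7]
width: 0.0136
```

Request:
arm_command:
  series: "0 0 0 0 0.004 0 0.005"

```text
time: 29.7
tool_pos: [0.5301, 0.1855, 0.085]
ee_rot: [-1.567, -0.006, -0.364]
wrist_force: [-7.0, -2.2, 18.2]
width: 0.0137
```

Request:
arm_command:
  series: "0 0 0 0 0 0 0.005; 0 0 0 0 0 0 0.04; 0 0 0 0 0 0 0.04; 0 0 0 0 0 0 0.04; 0 0 0 0 -0.008 0 0.05; 0 0 0 0 -0.02 0 0.05; 0 0 0 0 -0.03 0 0.05; 0 0 0 0 -0.03 0 0.08; 0 0 0 0 -0.03 0 0.08; 0 0 0 0 0 0 0.08"

```text
time: 30.7
tool_pos: [0.5294, 0.1856, 0.2084]
ee_rot: [-1.566, -0.006, -0.364]
wrist_force: [-0.2, 0.7, 0.3]
width: 0.0704
```

```bash
python3 - <<'E'
from h import *
delta([0.5284,0.1839,0.20],-0.362)
im=robot.snapshot("wrist");cv2.imwrite("pics/wrist16.png",im)
s=robot.snapshot("side");cv2.imwrite("pics/side16.png",cv2.resize(s[130:330,180:340],None,fx=3.5,fy=3,interpolation=cv2.INTER_CUBIC))
E
```

```text
t 30.7 tcp [0.5294 0.1856 0.2084] rpy [-1.566  -0.006  -0.3638] w 0.0704 F [-0.2  0.7  0.3]
rotvec [-0.0048 -0.0017  0.006 ] shift now-axes [-0.0004  0.0084 -0.002 ] shift target-axes [-0.0004  0.0084 -0.0019]
```

View pics/wrist16.png

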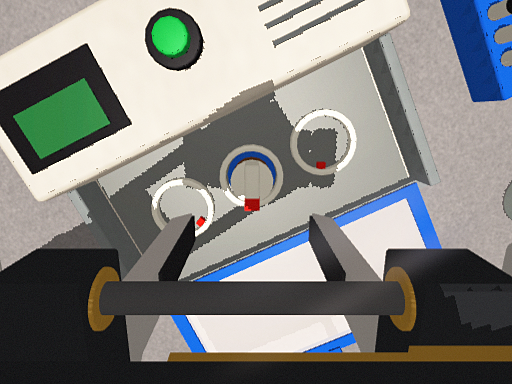

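View pics/side16.png

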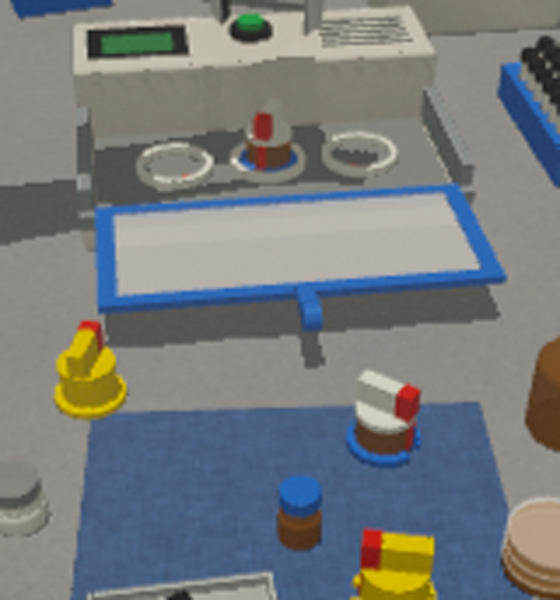

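Request:
arm_command:
  series: "0 0 0 0.01 0 -0.016 0.08; 0 0 0 0.017 0 -0.028 0.08; 0 0 0 0.017 0 -0.028 0.08; 0 0 0 0.017 0 -0.028 0.08; 0 0 0 0.017 0 -0.028 0.08; 0 0 0 0.017 0 -0.028 0.08; 0 0 0 0.017 0 -0.028 0.08; 0 0 0 0.017 0 -0.028 0.08; 0 0 0 0.017 0 -0.028 0.08; 0 0 0 0.017 0 -0.028 0.08; 0 0 0 0.017 0 -0.028 0.08; 0 0 0 0.017 0 -0.028 0.08"

```text
time: 32.0
tool_pos: [0.5868, -0.1952, 0.1698]
ee_rot: [-1.579, 0.049, -0.354]
wrist_force: [1.1, -0.1, 0.1]
width: 0.08
```

Request:
arm_command:
  series: "0 -0.147 0 0 0 0 0.08; 0 -0.147 0 0 0 0 0.08; 0 -0.147 0 0 0 0 0.08; 0 -0.147 0 0 0 0 0.08; 0 -0.147 0 0 0 0 0.08; 0 -0.147 0 0 0 0 0.08; 0 -0.147 0 0 0 0 0.08; 0 -0.147 0 0 0 0 0.08; 0 -0.147 0 0 0 0 0.08; 0 0 0 0 0 0 0.08"

```text
time: 33.0
tool_pos: [0.5745, -0.1969, 0.1388]
ee_rot: [-1.477, 0.027, 0.995]
wrist_force: [-0.4, 0.2, -1.0]
width: 0.0799
```

```bash
python3 - <<'E'
from h import *
import pickle
delta([0.601,-0.194,0.17],0.961)
im=robot.snapshot("wrist");cv2.imwrite("pics/wrist17.png",im);pickle.dump(robot.camera_params("wrist"),open("P17.pkl","wb"))
E
```

```text
t 33.0 tcp [ 0.5745 -0.1969  0.1388] rpy [-1.4767  0.0272  0.9954] w 0.0799 F [-0.4  0.2 -1. ]
rotvec [-0.0936  0.0331 -0.0288] shift now-axes [ 0.016  -0.0334 -0.0175] shift target-axes [ 0.0176 -0.0312 -0.02  ]
```

View pics/wrist17.png

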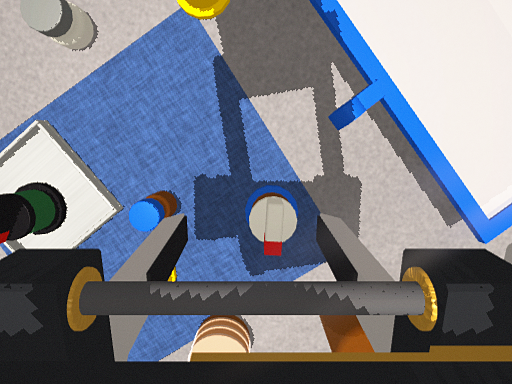

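Request:
arm_command:
  series: "-0.05 0.033 -0.028 0.008 -0.01 -0.01 0.08; -0.044 0 0 0.009 -0.01 -0.01 0.08; 0 0 0 0 -0.01 0 0.08; 0 0 0 0 0 0 0.08; 0 0 0 0 0 0 0.08"

```text
time: 33.55
tool_pos: [0.6012, -0.1934, 0.164]
ee_rot: [-1.567, 0.004, 0.95]
wrist_force: [-0.4, 0.2, -0.4]
width: 0.0801
```

```bash
python3 - <<'E'
from h import *
import pickle
delta([0.601,-0.194,0.17],0.961)
im=robot.snapshot("wrist");cv2.imwrite("pics/wrist18.png",im);pickle.dump(robot.camera_params("wrist"),open("P18.pkl","wb"))
cv2.imwrite("pics/w18z.png",cv2.resize(im[140:260,190:310],None,fx=5,fy=5,interpolation=cv2.INTER_CUBIC))
E
```

```text
t 33.55 tcp [ 0.6012 -0.1934  0.164 ] rpy [-1.5668  0.0039  0.9497] w 0.0801 F [-0.4  0.2 -0.4]
rotvec [-0.004  -0.0113 -0.0039] shift now-axes [-0.0006 -0.006  -0.0002] shift target-axes [-0.0006 -0.006  -0.0002]
```

View pics/w18z.png

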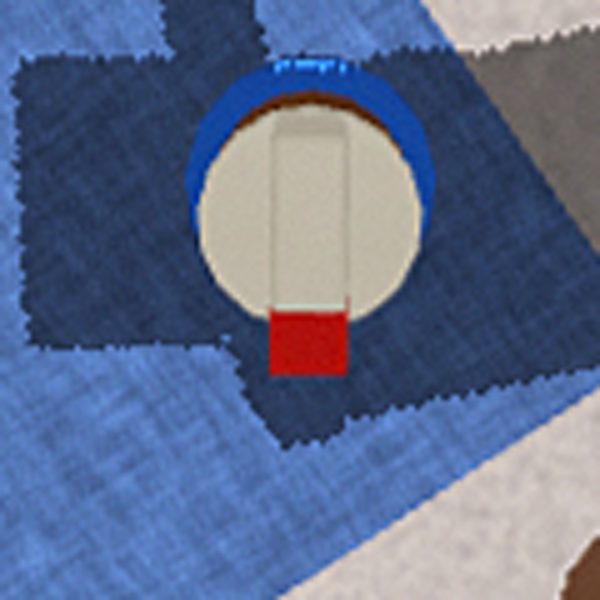

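```bash
python3 - <<'E'
from bar import *; import pickle
P=pickle.load(open("P18.pkl","rb"))
bar([(190+a/5,140+b/5) for a,b in((274,137),(346,137),(348,376),(269,376))],P)
delta([0.601,-0.194,0.052],0.957)
E
```

```text
centre [ 0.6016 -0.194 ] len 0.0446 wid 0.0128 0.0146 cart yaw 2.514 tool yaw 0.944
t 33.6 tcp [ 0.6013 -0.1935  0.1642] rpy [-1.5673  0.0038  0.9497] w 0.0802 F [0.6 0.2 0.9]
rotvec [-0.0035 -0.0073 -0.0037] shift now-axes [-1.000e-04  1.122e-01 -4.000e-04] shift target-axes [-0.0005  0.1122 -0.    ]
```

Aligned; going down and gripping.

Request:
arm_command:
  series: "0 0 0 0 0.02 0 0.07; 0 0 0 0 0.025 0 0.06; 0 0 0 0 0.025 0 0.06; 0 0 0 0 0.02 0 0.06; 0 0 0 0 0.012 0 0.06; 0 0 0 0 0.006 0 0.06; 0 0 0 0 0 0 0.06"

```text
time: 34.3
tool_pos: [0.6008, -0.1947, 0.0527]
ee_rot: [-1.568, 0.005, 0.948]
wrist_force: [0.3, 0.1, -0.0]
width: 0.0597
```

```bash
python3 - <<'E'
from h import *
delta([0.6016,-0.194,0.052],0.945)
E
```

```text
t 34.3 tcp [ 0.6008 -0.1947  0.0527] rpy [-1.5678  0.0047  0.9478] w 0.0597 F [ 0.3  0.1 -0. ]
rotvec [-0.003   0.0028 -0.0047] shift now-axes [ 0.0011  0.0007 -0.0003] shift target-axes [ 0.0011  0.0007 -0.0002]
```

Request:
arm_command:
  series: "0 0 0 0.001 0 0 0.04; 0 0 0 0 0 0 0.005; 0 0 0 0 0 0 0.005; 0 0 0 0 0 0 0.005; 0 0 0 0 0 0 0.005; 0 0 0 0 0 0 0.005; 0 0 0 0 0 0 0.005; 0 0 0 0 0 0 0.005"

```text
time: 35.1
tool_pos: [0.6042, -0.1951, 0.0578]
ee_rot: [-1.576, 0.003, 0.948]
wrist_force: [0.5, -0.5, 0.7]
width: 0.0139
```

```bash
python3 - <<'E'
from h import *
delta([0.6016,-0.194,0.052],0.945)
im=robot.snapshot("wrist")
cv2.imwrite("pics/w19z.png",cv2.resize(im[150:290,180:320],None,fx=4,fy=4,interpolation=cv2.INTER_CUBIC))
P=robot.camera_params("wrist"); t,M,o=pose(); h=.074-t[2]
for a,b in((0,.022),(0,-.022)): print(proj("wrist",t+M[:,0]*a+M[:,2]*b-M[:,1]*h,P).round(1))
E
```

```text
t 35.1 tcp [ 0.6042 -0.1951  0.0578] rpy [-1.5761  0.003   0.9477] w 0.0139 F [ 0.5 -0.5  0.7]
rotvec [ 0.0053  0.0027 -0.003 ] shift now-axes [-0.0006  0.0058  0.0028] shift target-axes [-0.0006  0.0058  0.0027]
[251.5 199.5]
[251.5 271.9]
```

View pics/w19z.png

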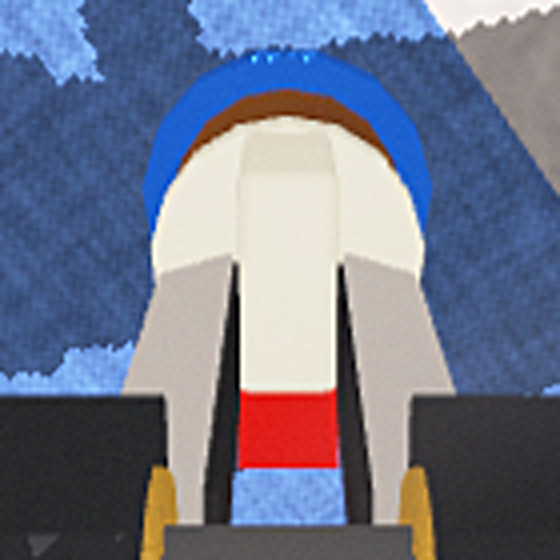

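Request:
arm_command:
  series: "0.005 0 -0.003 0 -0.01 0 0.005; 0 0 0 0 -0.03 0 0.005; 0 0 0 0 -0.04 0 0.005; 0 0 0 0 -0.04 0 0.005; 0 0 0 0 -0.04 0 0.005; 0 0.14 0 0 -0.004 0 0.005; 0 0.14 0 0 -0.004 0 0.005; 0 0.14 0 0 -0.004 0 0.005; 0 0.14 0 0 -0.004 0 0.005; 0 0.14 0 0 -0.004 0 0.005; 0 0.14 0 0 -0.004 0 0.005; 0 0.14 0 0 -0.004 0 0.005"

```text
time: 36.35
tool_pos: [0.6019, -0.1941, 0.2562]
ee_rot: [-1.566, 0.006, -0.071]
wrist_force: [0.5, -0.4, -1.7]
width: 0.0138
```

```bash
python3 - <<'E'
from h import *
delta([0.6173,0.1896,0.19],-0.352)
E
```

```text
t 36.35 tcp [ 0.6019 -0.1941  0.2562] rpy [-1.566  0.006 -0.071] w 0.0138 F [ 0.5 -0.4 -1.7]
rotvec [-0.0039  0.2809 -0.0066] shift now-axes [-0.0115  0.0681  0.3836] shift target-axes [-0.1179  0.0662  0.3655]
```

Request:
arm_command:
  series: "0 0.14 0 0 0 0 0.005; 0 0.14 0 0 0 0 0.005; 0 0 0 -0.008 0.004 0.024 0.005; 0 0 0 -0.011 0.004 0.034 0.005; 0 0 0 -0.011 0.004 0.034 0.005; 0 0 0 -0.011 0.004 0.034 0.005; 0 0 0 -0.011 0.004 0.034 0.005; 0 0 0 -0.011 0.004 0.034 0.005; 0 0 0 -0.011 0.004 0.034 0.005; 0 0 0 -0.011 0.004 0.034 0.005; 0 0 0 -0.011 0.004 0.034 0.005; 0 0 0 0 0 0 0.005"

```text
time: 37.55
tool_pos: [0.6174, 0.1264, 0.2252]
ee_rot: [-1.567, 0.009, -0.371]
wrist_force: [-0.5, -0.2, -1.7]
width: 0.0133
```

```bash
python3 - <<'E'
from h import *
delta([0.6173,0.1896,0.15],-0.352)
E
```

```text
t 37.55 tcp [0.6174 0.1264 0.2252] rpy [-1.567   0.009  -0.3707] w 0.0133 F [-0.5 -0.2 -1.7]
rotvec [-0.0039 -0.0187 -0.0089] shift now-axes [-0.0223  0.0756  0.0585] shift target-axes [-0.0219  0.0752  0.0592]
```

Request:
arm_command:
  series: "-0.004 -0.018 -0.009 -0.007 0.015 0.02 0.005; 0 0 0 -0.008 0.02 0.02 0.005; 0 0 0 -0.007 0.02 0.019 0.005; 0 0 0 0 0.015 0 0.005; 0 0 0 0 0 0 0.005; 0 0 0 0 0 0 0.005"

```text
time: 38.15
tool_pos: [0.6184, 0.1877, 0.1562]
ee_rot: [-1.574, -0.004, -0.353]
wrist_force: [0.3, -0.0, -0.9]
width: 0.0137
```

```bash
python3 - <<'E'
from h import *
delta([0.6173,0.1896,0.11],-0.352)
cv2.imwrite("pics/wrist20.png",robot.snapshot("wrist"))
E
```

```text
t 38.15 tcp [0.6184 0.1877 0.1562] rpy [-1.5735 -0.0038 -0.3533] w 0.0137 F [ 0.3 -0.  -0.9]
rotvec [ 0.0027 -0.0013  0.0038] shift now-axes [-0.0018  0.0462  0.0015] shift target-axes [-0.0017  0.0462  0.0014]
```

View pics/wrist20.png

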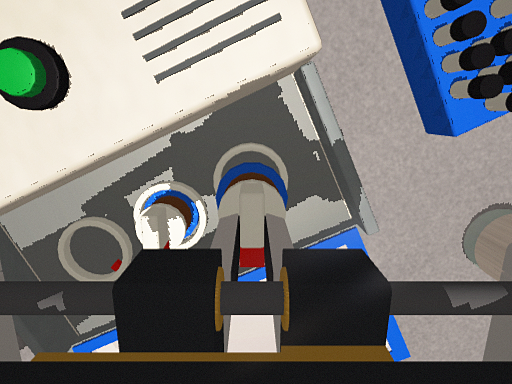

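Request:
arm_command:
  series: "0.003 0 0.004 -0.002 0.015 0.001 0.005; 0 0 0 0 0.015 0 0.005; 0 0 0 0 0.012 0 0.005; 0 0 0 0 0.003 0 0.005; 0 0 0 0 0 0 0.005"

```text
time: 38.7
tool_pos: [0.6182, 0.1861, 0.1096]
ee_rot: [-1.569, -0.003, -0.358]
wrist_force: [0.0, -0.6, -0.4]
width: 0.0139
```

```bash
python3 - <<'E'
from h import *
delta([0.6173,0.1896,0.105],-0.352)
E
```

```text
t 38.7 tcp [0.6182 0.1861 0.1096] rpy [-1.5694 -0.0025 -0.3577] w 0.0139 F [ 0.  -0.6 -0.4]
rotvec [-0.0014 -0.0057  0.0025] shift now-axes [-0.0021  0.0046  0.003 ] shift target-axes [-0.0021  0.0046  0.003 ]
```

Request:
arm_command:
  series: "0 -0.005 0 -0.002 0.002 0.003 0.005; 0 0 0 0 0.003 0 0.005; 0 0 0 0 0.003 0 0.005; 0 0 0 0 0 0 0.005"

```text
time: 39.1
tool_pos: [0.6179, 0.1903, 0.1018]
ee_rot: [-1.569, -0.004, -0.352]
wrist_force: [-0.6, 0.3, -1.8]
width: 0.0139
```

```bash
python3 - <<'E'
from h import *
delta([0.6173,0.1896,0.105],-0.352)
E
```

```text
t 39.1 tcp [0.6179 0.1903 0.1018] rpy [-1.5685 -0.0039 -0.3518] w 0.0139 F [-0.6  0.3 -1.8]
rotvec [-0.0023  0.0002  0.0039] shift now-axes [-0.0003 -0.0032 -0.0009] shift target-axes [-0.0003 -0.0032 -0.0009]
```

Request:
arm_command:
  series: "0 0 0 0 0.003 0 0.005; 0 0 0 0 0.003 0 0.005; 0 0 0 0 0.003 0 0.005"

```text
time: 39.4
tool_pos: [0.6188, 0.1901, 0.0991]
ee_rot: [-1.567, -0.008, -0.352]
wrist_force: [-5.0, -1.3, 9.4]
width: 0.0138
```

Request:
arm_command:
  series: "0 0 0 0 0.003 0 0.005; 0 0 0 0 0.003 0 0.005"

```text
time: 39.6
tool_pos: [0.6186, 0.1902, 0.0991]
ee_rot: [-1.565, -0.01, -0.351]
wrist_force: [-4.2, -1.2, 7.6]
width: 0.0141
```

Request:
arm_command:
  series: "0 0 0 0 0.003 0 0.005; 0 0 0 0 0.003 0 0.005"

```text
time: 39.8
tool_pos: [0.6185, 0.1902, 0.0991]
ee_rot: [-1.564, -0.012, -0.351]
wrist_force: [-4.1, -1.1, 7.5]
width: 0.0135
```

Request:
arm_command:
  series: "-0.006 0 0.012 0 -0.004 0 0.005; 0 0 0 0 -0.002 0 0.005; 0 0 0 0 0 0 0.005"

```text
time: 40.1
tool_pos: [0.619, 0.1903, 0.1066]
ee_rot: [-1.569, -0.001, -0.351]
wrist_force: [-0.2, 0.1, -1.5]
width: 0.0135
```

```bash
python3 - <<'E'
from ov import *
delta([0.6173,0.1896,0.105],-0.352)
o=robot.get_obs(); print(o["wrist_torque"])
im=robot.snapshot("wrist"); P=robot.camera_params("wrist"); cv2.imwrite("pics/wrist21.png",im); pickle.dump(P,open("P21.pkl","wb"))
p=np.load("machine.npy")
overlay(im,P,p,(180,130,320,290),4,None,"pics/ov21.png")
E
```

```text
t 40.1 tcp [0.619  0.1903 0.1066] rpy [-1.5688e+00 -1.4000e-03 -3.5070e-01] w 0.0135 F [-0.2  0.1 -1.5]
rotvec [-0.002   0.0013  0.0014] shift now-axes [-0.0014  0.0015 -0.0012] shift target-axes [-0.0014  0.0016 -0.0012]
[-0.07788273  0.10653175 -0.02551578]
```

View pics/ov21.png

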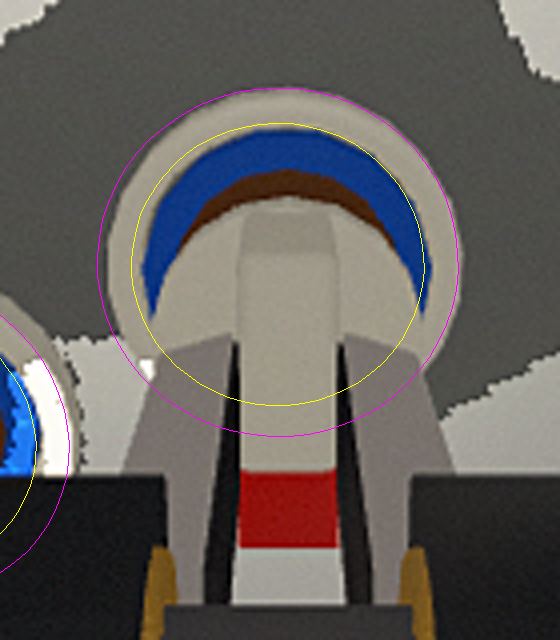

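Request:
arm_command:
  series: "0 0 0 0 0.002 -0.0015 0.005; 0 0 0 0 0.003 0 0.005; 0 0 0 0 0.003 0 0.005; 0 0 0 0 0.003 0 0.005"

```text
time: 40.55
tool_pos: [0.6181, 0.1885, 0.093]
ee_rot: [-1.57, 0.0, -0.351]
wrist_force: [0.9, 0.5, -1.2]
width: 0.014
```

```bash
cat > ft.py <<'E'
from h import *
delta([0.6173,0.1896,0.105],-0.352)
t,M,o=pose(); print("tool F",(M.T@o["wrist_force"]).round(1),"tool T",(M.T@o["wrist_torque"]).round(3),"T world",o["wrist_torque"].round(3))
E
python3 ft.py
```

```text
t 40.55 tcp [0.6181 0.1885 0.093 ] rpy [-1.570e+00  3.000e-04 -3.509e-01] w 0.014 F [ 0.9  0.5 -1.2]
rotvec [-0.0008  0.0011 -0.0003] shift now-axes [-0.0011 -0.012   0.0008] shift target-axes [-0.0011 -0.012   0.0007]
tool F [0.7 1.2 0.8] tool T [-0.127  0.011  0.027] T world [-0.11   0.069 -0.011]
```

Request:
arm_command:
  series: "0 0 0 0 0.003 0 0.005; 0 0 0 0 0.003 0 0.005"

```text
time: 40.75
tool_pos: [0.6177, 0.1888, 0.0876]
ee_rot: [-1.57, 0.001, -0.351]
wrist_force: [-4.2, -0.8, 14.4]
width: 0.0141
```

Request:
arm_command:
  series: "0 0 0 0 0.003 0 0.005; 0 0 0 0 0.003 0 0.005"

```text
time: 40.95
tool_pos: [0.6178, 0.1888, 0.0876]
ee_rot: [-1.569, -0.001, -0.35]
wrist_force: [-5.4, -0.1, 8.3]
width: 0.0137
```

```bash
python3 ft.py
```

```text
t 40.95 tcp [0.6178 0.1888 0.0876] rpy [-1.569e+00 -1.400e-03 -3.505e-01] w 0.0137 F [-5.4 -0.1  8.3]
rotvec [-0.0018  0.0015  0.0014] shift now-axes [-0.0007 -0.0174  0.0006] shift target-axes [-0.0007 -0.0174  0.0006]
tool F [-5.  -8.3 -1.9] tool T [-0.586 -0.     0.778] T world [-0.283  0.932  0.001]
```

Request:
arm_command:
  series: "0 0 0 0 0 0 0.005; 0 0 0 0 0 0 0.04; 0 0 0 0 0 0 0.04; 0 0 0 0 0 0 0.04; 0 0 0 0 -0.008 0 0.05; 0 0 0 0 -0.02 0 0.05; 0 0 0 0 -0.03 0 0.05; 0 0 0 0 -0.04 0 0.08; 0 0 0 0 -0.03 0 0.08; 0 0 0 0 0 0 0.08"

```text
time: 41.95
tool_pos: [0.6172, 0.1886, 0.2203]
ee_rot: [-1.57, -0.0, -0.35]
wrist_force: [0.1, 0.3, 0.2]
width: 0.0704
```

```bash
python3 ft.py; python3 - <<'E'
from h import *
import pickle
im=robot.snapshot("wrist");cv2.imwrite("pics/wrist22.png",im)
s=robot.snapshot("side");cv2.imwrite("pics/side22.png",cv2.resize(s[130:384,150:350],None,fx=3,fy=2.3,interpolation=cv2.INTER_CUBIC))
E
```

```text
t 41.95 tcp [0.6172 0.1886 0.2203] rpy [-1.5695e+00 -1.0000e-04 -3.5050e-01] w 0.0704 F [0.1 0.3 0.2]
rotvec [-0.0013  0.0015  0.0001] shift now-axes [-0.0003  0.1153  0.0008] shift target-axes [-0.0003  0.1153  0.0009]
tool F [-0.  -0.2  0.3] tool T [-0.097 -0.028  0.072] T world [-0.067  0.101  0.028]
```

View pics/wrist22.png

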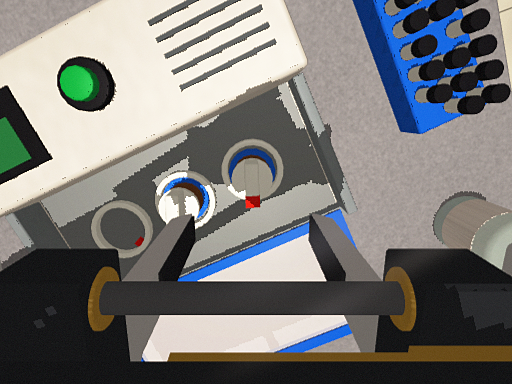

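View pics/side22.png

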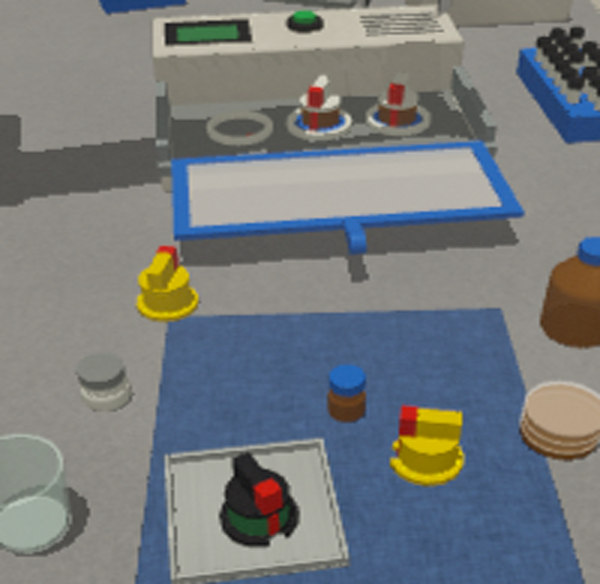

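Request:
arm_command:
  series: "0 0 0 0.002 0 -0.02 0.08; 0 0 0 0.004 0 -0.033 0.08; 0 0 0 0.004 0 -0.033 0.08; 0 0 0 0.004 0 -0.033 0.08; 0 0 0 0.004 0 -0.033 0.08; 0 0 0 0.004 0 -0.033 0.08; 0 0 0 0.004 0 -0.033 0.08; 0 0 0 0.004 0 -0.033 0.08; 0 0 0 0.004 0 -0.03 0.08; 0 -0.145 0 0 0 0 0.08; 0 -0.145 0 0 0 0 0.08; 0 -0.145 0 0 0 0 0.08"

```text
time: 43.25
tool_pos: [0.5262, -0.1102, 0.1848]
ee_rot: [-1.566, 0.064, 0.093]
wrist_force: [-0.2, 0.6, 0.1]
width: 0.0798
```

Request:
arm_command:
  series: "0 0 0 0 0 0 0.06; 0 0 0 0 0 0 0.06"

```text
time: 43.45
tool_pos: [0.5226, -0.1116, 0.1806]
ee_rot: [-1.564, 0.072, 0.088]
wrist_force: [-0.1, -0.1, 0.3]
width: 0.0673
```

```bash
python3 - <<'E'
from h import *
from arc import T
print(T((-275,0,45)))
delta(T((-275,0,100)),0.088)
im=robot.snapshot("wrist");cv2.imwrite("pics/wrist23.png",im)
P=robot.camera_params("wrist")
for d in (-14,0,14): print(proj("wrist",T((-275+d,0,45)),P).round(0))
for d in robot.spot_in("wrist","door_grip"): print(d["score"],w("wrist",d["centre"],P).round(4))
E
```

```text
[ 0.55294571 -0.08898346  0.045     ]
t 43.45 tcp [ 0.5226 -0.1116  0.1806] rpy [-1.5642  0.072   0.0875] w 0.0673 F [-0.1 -0.1  0.3]
rotvec [-0.0066 -0.0007 -0.072 ] shift now-axes [0.0379 0.0782 0.0194] shift target-axes [0.0322 0.0806 0.0199]
[292. 176.]
[292. 163.]
[292. 149.]
0.85 [0.5525 0.0026 0.0523]
```

View pics/wrist23.png

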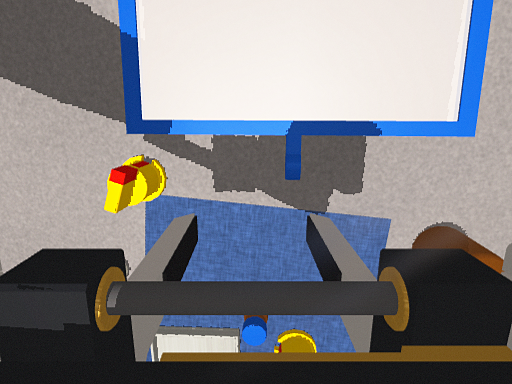

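Request:
arm_command:
  series: "-0.006 0 -0.072 0.016 0.01 0.01 0.06; 0 0 0 0.016 0.02 0.008 0.06; 0 0 0 0 0.02 0 0.06; 0 0 0 0 0.02 0 0.06; 0 0 0 0 0 0 0.06; 0 0 0 0 0 0 0.06"

```text
time: 44.15
tool_pos: [0.554, -0.0895, 0.1086]
ee_rot: [-1.572, -0.005, 0.081]
wrist_force: [-0.3, -0.9, 0.1]
width: 0.0604
```

```bash
python3 - <<'E'
from h import *
from arc import T
delta(T((-276,0,27)),0.088)
cv2.imwrite("pics/wrist24.png",robot.snapshot("wrist"))
E
```

```text
t 44.15 tcp [ 0.554  -0.0895  0.1086] rpy [-1.5715 -0.0054  0.0811] w 0.0604 F [-0.3 -0.9  0.1]
rotvec [ 0.0007 -0.0069  0.0054] shift now-axes [-0.0015  0.0815 -0.0003] shift target-axes [-0.001   0.0816 -0.0004]
```

View pics/wrist24.png

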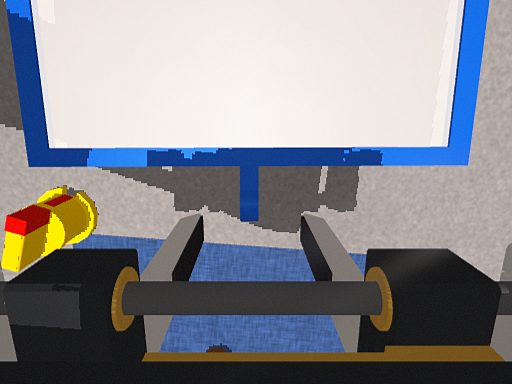

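Request:
arm_command:
  series: "0 -0.007 0.005 -0.001 0.02 0 0.06; 0 0 0 0 0.025 0 0.06; 0 0 0 0 0.02 0 0.06; 0 0 0 0 0.012 0 0.06; 0 0 0 0 0.005 0 0.06; 0 0 0 0 0 0 0.06; 0 0 0 0 0 0 0.03; 0 0 0 0 0 0 0.005; 0 0 0 0 0 0 0.005; 0 0 0 0 0 0 0.005; 0 0 0 0 0 0 0.005; 0 0 0 0 0 0 0.005"

```text
time: 45.4
tool_pos: [0.5534, -0.0931, 0.0353]
ee_rot: [-1.579, -0.001, 0.086]
wrist_force: [-7.6, -1.8, 1.8]
width: 0.0157
```

Request:
arm_command:
  series: "0 0 0 0 0 0 0.005; 0 0 0 0 0 0 0.005; 0 0 0 0 0 0 0.005"

```text
time: 45.7
tool_pos: [0.5525, -0.0932, 0.035]
ee_rot: [-1.578, 0.0, 0.085]
wrist_force: [-1.4, -0.7, -1.3]
width: 0.0142
```

```bash
python3 arc.py;  python3 - <<'E'
from h import *
cv2.imwrite("pics/wrist25.png",robot.snapshot("wrist"))
E
```

```text
t 45.7 local [-279.     0.8   53.8] q 2.136 r 194.2 w 0.0142 F [-1.4 -0.7 -1.3] rpy [-1.578  0.     0.085]
```

View pics/wrist25.png

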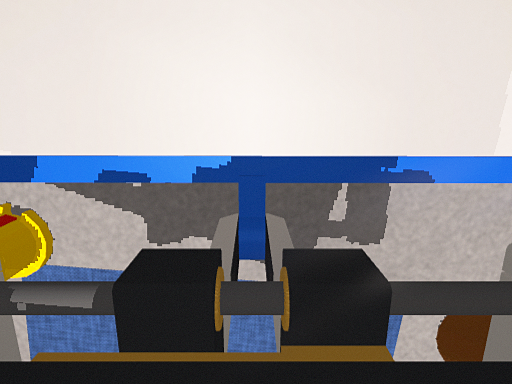

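Request:
arm_command:
  series: "0 0 0 0 0 0 0.03; 0 0 0 0 0 0 0.03; 0 0 0 0 0.008 0.002 0.03; 0 0 0 0 0.004 0.001 0.03; 0 0 0 0 0 0 0.005; 0 0 0 0 0 0 0.005; 0 0 0 0 0 0 0.005; 0 0 0 0 0 0 0.005; 0 0 0 0 0 0 0.005"

```text
time: 46.65
tool_pos: [0.5522, -0.09, 0.0221]
ee_rot: [-1.579, 0.001, 0.086]
wrist_force: [-0.9, 0.8, 1.5]
width: 0.014
```

```bash
python3 arc.py
```

```text
t 46.65 local [-275.8    0.8   40.9] q 2.202 r 190.8 w 0.014 F [-0.9  0.8  1.5] rpy [-1.579e+00  1.000e-03  8.600e-02]
```

Request:
arm_command:
  series: "0.004 0 0 0 -0.019 0.001 0.005; 0.004 0 0 0 -0.019 0.0025 0.005; 0 0 0 0 -0.0185 0.004 0.005; 0 0 0 0 -0.018 0.006 0.005; 0 0 0 0 -0.0175 0.008 0.005; 0 0 0 0 -0.0165 0.0095 0.005; 0 0 0 0 -0.0155 0.011 0.005"

```text
time: 47.35
tool_pos: [0.5482, -0.044, 0.1374]
ee_rot: [-1.561, 0.006, 0.085]
wrist_force: [1.1, 1.7, -8.0]
width: 0.014
```

```bash
python3 arc.py
```

```text
t 47.35 local [-230.     0.6  156.2] q 1.527 r 182.7 w 0.014 F [ 1.1  1.7 -8. ] rpy [-1.561  0.006  0.085]
```

Request:
arm_command:
  series: "-0.005 0 0 0 -0.0155 0.0105 0.005; -0.005 0 0 0 -0.0145 0.012 0.005; 0 0 0 0 -0.0132 0.0135 0.005; 0 0 0 0 -0.012 0.015 0.005; 0 0 0 0 -0.0105 0.016 0.005; 0 0 0 0 -0.009 0.017 0.005; 0 0 0 0 -0.007 0.0175 0.005; 0 0 0 0 -0.0055 0.018 0.005"

```text
time: 48.15
tool_pos: [0.537, 0.0861, 0.2123]
ee_rot: [-1.567, 0.021, 0.085]
wrist_force: [4.8, -2.4, -24.9]
width: 0.0143
```

```bash
python3 arc.py
```

```text
t 48.15 local [-9.920e+01  1.000e-01  2.311e+02] q 0.686 r 186.6 w 0.0143 F [  4.8  -2.4 -24.9] rpy [-1.567  0.021  0.085]
```

Request:
arm_command:
  series: "0 0 -0.02 0 0.001 0.018 0.005; 0 0 0 0 0.001 0.019 0.005; 0 0 0 0 0.003 0.019 0.005; 0 0 0 0 0.004 0.0185 0.005; 0 0 0 0 0.0055 0.018 0.005; 0 0 0 0 0.007 0.0175 0.005"

```text
time: 48.75
tool_pos: [0.5295, 0.1821, 0.1971]
ee_rot: [-1.615, -0.004, 0.073]
wrist_force: [1.3, -6.0, -5.2]
width: 0.0135
```

```bash
python3 arc.py
```

```text
t 48.75 local [ -2.1  -0.4 215.9] q 0.158 r 190.0 w 0.0135 F [ 1.3 -6.  -5.2] rpy [-1.615 -0.004  0.073]
```

Request:
arm_command:
  series: "0.015 0 0 0 0.008 0.017 0.005; 0.015 0 0 0 0.009 0.016 0.005; 0.01 0 0 0 0.005 0.009 0.005; 0 0 0 0 0.003 0.006 0.005"

```text
time: 49.15
tool_pos: [0.5264, 0.2201, 0.1766]
ee_rot: [-1.603, -0.006, 0.068]
wrist_force: [0.6, -9.0, 3.4]
width: 0.0139
```

```bash
python3 arc.py;  python3 - <<'E'
from h import *
s=robot.snapshot("side");cv2.imwrite("pics/side26.png",cv2.resize(s[100:230,180:340],None,fx=5,fy=4.5,interpolation=cv2.INTER_CUBIC))
E
```

```text
t 49.15 local [ 35.9  -0.6 195.4] q -0.067 r 192.9 w 0.0139 F [ 0.6 -9.   3.4] rpy [-1.603 -0.006  0.068]
```

View pics/side26.png

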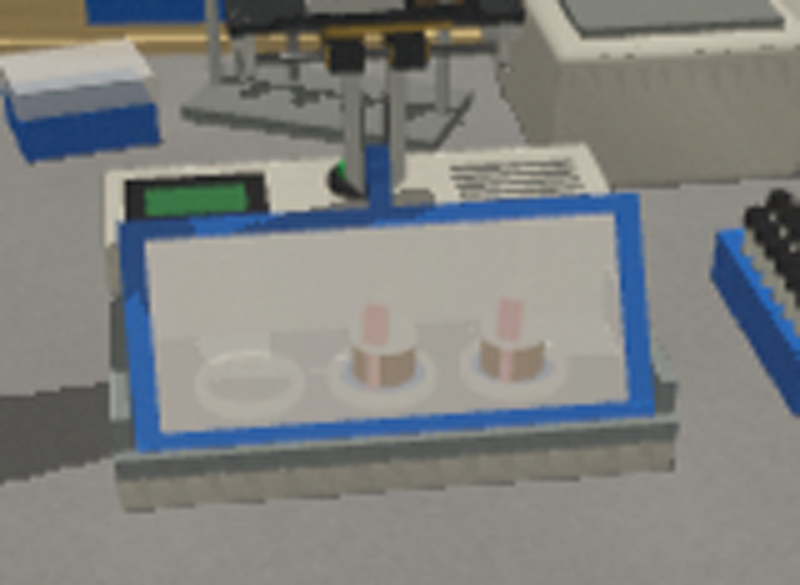

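Request:
arm_command:
  series: "0 0 0 0 0.005 0.008 0.005; 0 0 0 0 0.005 0.008 0.005"

```text
time: 49.4
tool_pos: [0.5266, 0.22, 0.1763]
ee_rot: [-1.638, -0.011, 0.057]
wrist_force: [-4.8, -18.8, 7.4]
width: 0.0139
```

```bash
python3 arc.py
```

```text
t 49.4 local [ 36.4  -0.7 195. ] q -0.07 r 193.0 w 0.0139 F [ -4.8 -18.8   7.4] rpy [-1.638 -0.011  0.057]
```

Request:
arm_command:
  series: "0 0 0 0 0 0 0.005; 0 0 0 0 0 0 0.03; 0 0 0 0 0 0 0.03; 0 0 0 0 0 0 0.04; 0 0 0 0 0 0 0.04; 0 0 0 0 -0.01 0 0.04; 0 0 0 0 -0.02 0 0.04; 0 0 0 0 -0.03 0 0.04; 0 0 0 0 -0.03 0 0.04; 0 0 0 0 -0.01 0 0.04; 0 0 0 0 0 0 0.0; 0 0 0 0 0 0 0.0"

```text
time: 50.6
tool_pos: [0.5255, 0.2284, 0.2928]
ee_rot: [-1.637, -0.025, 0.058]
wrist_force: [-0.1, -0.4, 0.1]
width: 0.0271
```

```bash
python3 - <<'E'
from ov import *
delta([0.52,0.325,0.2],0.088)
im=robot.snapshot("wrist");cv2.imwrite("pics/wrist27.png",im)
P=robot.camera_params("wrist"); pickle.dump(P,open("P27.pkl","wb"))
p=np.load("machine.npy")
for q in (0,.03,.06,.1):
    a=.61-q; print(q,[proj(c,T(p,(-85+190*np.sin(a),0,45+190*np.cos(a)))).round(1).tolist() for c in("side","scene")],[proj("scene",T(p,(-85+160*np.sin(a),y,45+160*np.cos(a)))).round(1).tolist() for y in(165,-165)])
for t in("start_top","start"):
  for d in robot.spot_in("wrist",t): print(d["score"],w("wrist",d["centre"],P).round(4))
s=robot.snapshot("scene");cv2.imwrite("pics/scene27.png",cv2.resize(s[150:300,260:400],None,fx=4,fy=4,interpolation=cv2.INTER_CUBIC))
E
```

```text
t 50.6 tcp [0.5255 0.2284 0.2928] rpy [-1.6369 -0.025   0.0576] w 0.0271 F [-0.1 -0.4  0.1]
rotvec [ 0.0665 -0.0312  0.024 ] shift now-axes [-0.0023  0.0861  0.1027] shift target-axes [0.003  0.0928 0.0967]
0 [[254.8, 135.9], [329.6, 198.6]] [[333.8, 163.6], [310.0, 247.6]]
0.03 [[254.9, 135.7], [328.1, 197.5]] [[332.7, 162.7], [308.7, 246.7]]
0.06 [[255.1, 135.6], [326.6, 196.5]] [[331.6, 161.9], [307.4, 245.8]]
0.1 [[255.4, 135.4], [324.6, 195.2]] [[330.0, 160.9], [305.5, 244.7]]
0.6 [0.5165 0.3236 0.1412]
0.68 [0.5128 0.2877 0.1219]
0.56 [0.5189 0.3255 0.1421]
```

View pics/wrist27.png

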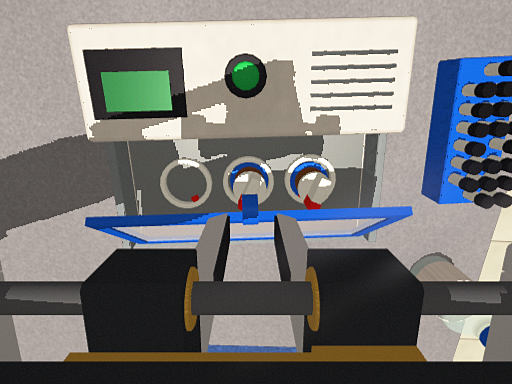

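View pics/scene27.png

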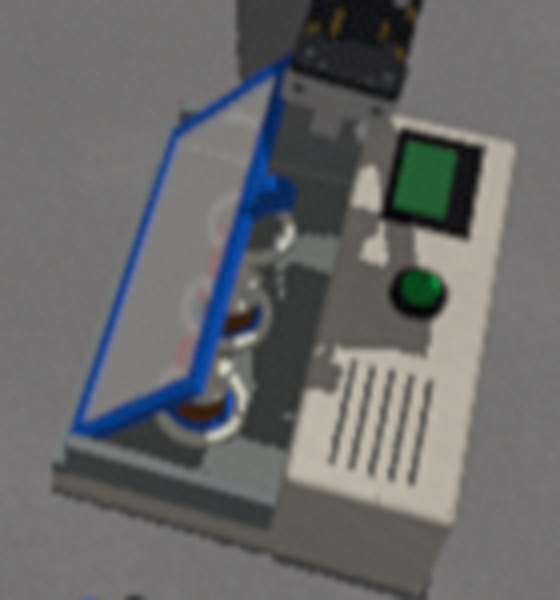

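```bash
python3 - <<'E'
from ov import *
from arc import Tinv
P=pickle.load(open("P27.pkl","rb"));P6=pickle.load(open("P6.pkl","rb"))
for z in (.13,.14): 
  for q in (ray("wrist",245,75,z,P),ray("wrist",287,52,z,P6),ray("scene",260+420/4,150+285/4,z),ray("side",180+352/5,120+88/5,z)): print(z,q.round(4),Tinv(q).round(1))
E
```

```text
0.13 [0.5177 0.3239 0.13  ] [139.4  -1.1 130. ]
0.13 [0.5191 0.3251 0.13  ] [140.5  -2.6 130. ]
0.13 [0.5132 0.3253 0.13  ] [141.2   3.2 130. ]
0.13 [0.5153 0.3298 0.13  ] [145.5   0.7 130. ]
0.14 [0.5177 0.3234 0.14  ] [138.9  -1.1 140. ]
0.14 [0.5186 0.3233 0.14  ] [138.7  -2.  140. ]
0.14 [0.5207 0.3252 0.14  ] [140.4  -4.2 140. ]
0.14 [0.5149 0.3112 0.14  ] [127.    2.7 140. ]
```

Request:
arm_command:
  series: "0.033 -0.031 0.024 0 0 0.015 0; 0.033 0 0 0 0 0.02 0; 0 0 0 0 0 0.025 0; 0 0 0 0 0 0.025 0; 0 0 0 0 0.02 0.012 0; 0 0 0 0 0.02 0 0; 0 0 0 0 0.02 0 0; 0 0 0 0 0 0 0; 0 0 0 0 0 0 0"

```text
time: 51.7
tool_pos: [0.5134, 0.326, 0.217]
ee_rot: [-1.576, 0.021, 0.086]
wrist_force: [0.4, -0.3, 0.4]
width: 0.0007
```

```bash
python3 - <<'E'
from h import *
delta([0.518,0.324,0.145],0.088)
E
```

```text
t 51.7 tcp [0.5134 0.326  0.217 ] rpy [-1.5757  0.0208  0.086 ] w 0.0007 F [ 0.4 -0.3  0.4]
rotvec [ 0.0049 -0.002  -0.0209] shift now-axes [ 0.0059  0.0719 -0.002 ] shift target-axes [ 0.0044  0.072  -0.0023]
```

Request:
arm_command:
  series: "0.005 0 -0.021 0.004 0.015 -0.002 0; 0 0 0 0 0.02 0 0; 0 0 0 0 0.02 0 0; 0 0 0 0 0.01 0 0; 0 0 0 0 0 0 0; 0 0 0 0 0 0 0"

```text
time: 52.3
tool_pos: [0.5209, 0.3245, 0.1569]
ee_rot: [-1.567, -0.01, 0.084]
wrist_force: [-0.5, 0.0, -0.6]
width: 0.0001
```

```bash
python3 - <<'E'
from h import *
delta([0.518,0.324,0.145],0.088)
s=robot.snapshot("side");cv2.imwrite("pics/side28.png",cv2.resize(s[100:230,180:340],None,fx=5,fy=4.5,interpolation=cv2.INTER_CUBIC))
cv2.imwrite("pics/wrist28.png",robot.snapshot("wrist"))
E
```

```text
t 52.3 tcp [0.5209 0.3245 0.1569] rpy [-1.5669 -0.0103  0.084 ] w 0.0001 F [-0.5  0.  -0.6]
rotvec [-0.0038 -0.004   0.0103] shift now-axes [-0.0031  0.0119 -0.0003] shift target-axes [-0.003   0.0119 -0.0002]
```

View pics/wrist28.png

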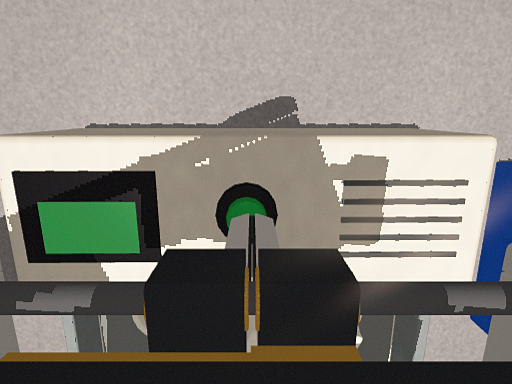

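View pics/side28.png

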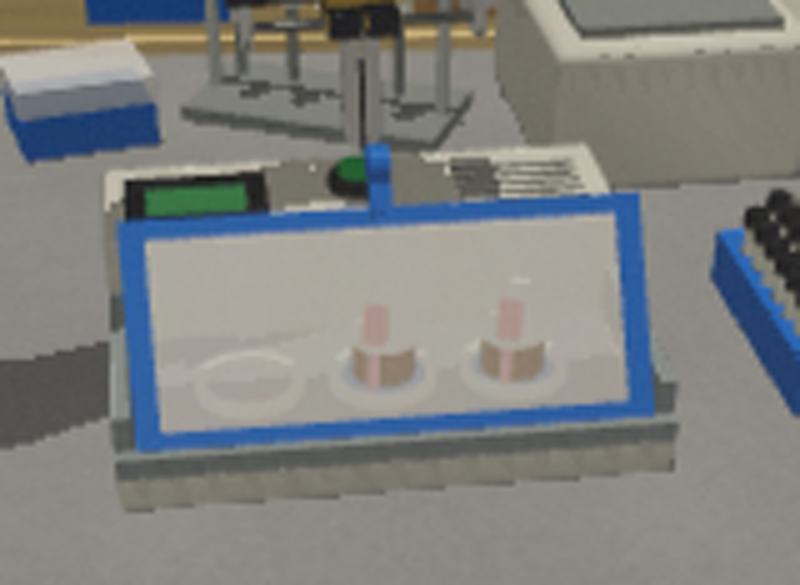

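Request:
arm_command:
  series: "0 0 0.01 -0.003 0.004 0 0; 0 0 0 0 0.004 0 0; 0 0 0 0 0.004 0 0; 0 0 0 0 0.004 0 0"

```text
time: 52.8
tool_pos: [0.5194, 0.3253, 0.1435]
ee_rot: [-1.564, -0.006, 0.084]
wrist_force: [0.8, 0.0, 0.4]
width: 0.0002
```

Request:
arm_command:
  series: "0 0 0 0 0.004 0 0; 0 0 0 0 0.004 0 0"

```text
time: 53.0
tool_pos: [0.5195, 0.3253, 0.1359]
ee_rot: [-1.564, -0.006, 0.084]
wrist_force: [-3.1, -1.0, 19.4]
width: 0.0003
```

Request:
arm_command:
  series: "0 0 0 0 0.004 0 0; 0 0 0 0 0.004 0 0"

```text
time: 53.2
tool_pos: [0.5196, 0.3253, 0.1361]
ee_rot: [-1.563, -0.011, 0.084]
wrist_force: [-6.5, -2.7, 14.7]
width: 0.0003
```

Request:
arm_command:
  series: "0 0 0 0 0.005 0 0; 0 0 0 0 0.005 0 0"

```text
time: 53.4
tool_pos: [0.5196, 0.3254, 0.136]
ee_rot: [-1.561, -0.016, 0.085]
wrist_force: [-7.4, -3.7, 16.7]
width: 0.0008
```

Request:
arm_command:
  series: "0 0 0.01 0 0 0 0; 0 0 0 0 -0.01 0 0; 0 0 0 0 -0.02 0 0; 0 0 0 0 -0.03 0 0; 0 0 0 0 -0.04 0 0; 0 0 0 0 -0.04 0.01 0; 0 0 0 0 -0.02 0.01 0; 0 0 0 0 0 0 0; 0 0 0 0 0 0 0; 0 0 0 0 0 0 0"

```text
time: 54.4
tool_pos: [0.5159, 0.3431, 0.3]
ee_rot: [-1.564, -0.002, 0.084]
wrist_force: [-0.1, -0.2, -0.3]
width: 0.0007
```

```bash
python3 - <<'E'
from ov import *
delta([0.518,0.324,0.145],0.088)
im=robot.snapshot("wrist");cv2.imwrite("pics/wrist29.png",im)
s=robot.snapshot("side");cv2.imwrite("pics/side29.png",cv2.resize(s[110:384,150:350],None,fx=3.5,fy=2.1,interpolation=cv2.INTER_CUBIC))
s=robot.snapshot("scene");cv2.imwrite("pics/scene29.png",s)
# door edge check in the side view
p=np.load("machine.npy")
P=robot.camera_params("wrist")
for q in (0,.03,.06,.1):
    a=.61-q; print(q,[proj("wrist",T(p,(-85+160*np.sin(a),y,45+160*np.cos(a))),P).round(1).tolist() for y in(165,-165)],proj("wrist",T(p,(-85+190*np.sin(a)+14,0,45+190*np.cos(a))),P).round(1))
E
```

```text
t 54.4 tcp [0.5159 0.3431 0.3   ] rpy [-1.5636 -0.0024  0.0842] w 0.0007 F [-0.1 -0.2 -0.3]
rotvec [-0.0072 -0.0038  0.0024] shift now-axes [ 1.000e-04  1.548e-01 -2.030e-02] shift target-axes [ 0.0004  0.155  -0.0192]
0 [[103.9, 316.4], [397.6, 315.0]] [250.6 304.2]
0.03 [[103.2, 321.1], [398.4, 319.7]] [250.6 310.2]
0.06 [[102.5, 325.7], [399.1, 324.4]] [250.7 316.3]
0.1 [[101.7, 332.0], [399.9, 330.6]] [250.7 324.5]
```

View pics/wrist29.png

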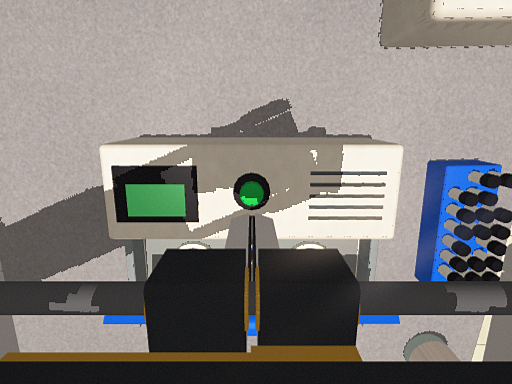

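View pics/side29.png

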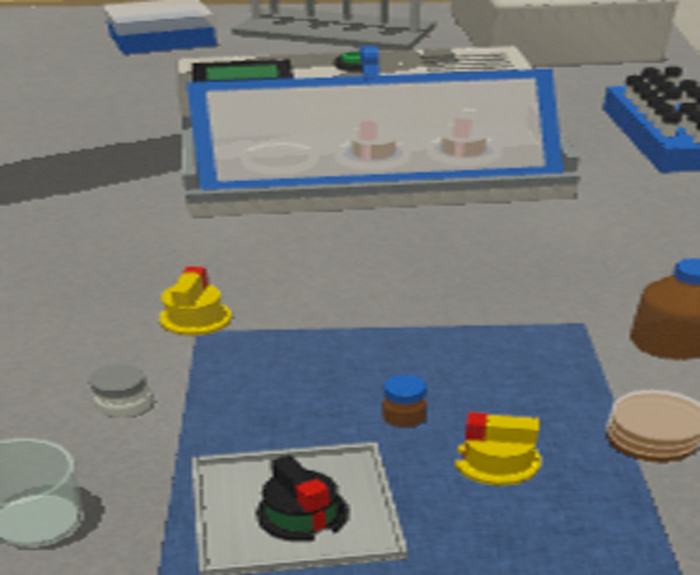

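View pics/scene29.png

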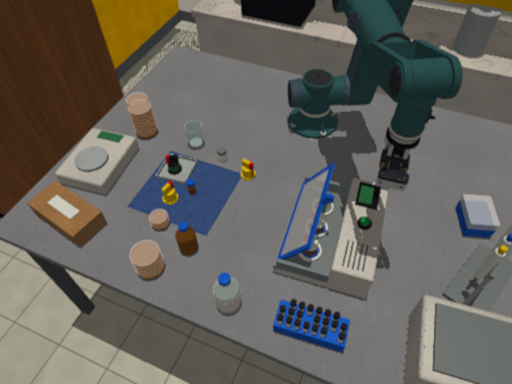

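```bash
python3 -c "
from bench import robot
print(robot.close_job(), robot.get_obs()['time'])"
```

```text
the job is handed in; nothing more can be done
the job is handed in; nothing more can be done
```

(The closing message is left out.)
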